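Unload the gluing jig and show the tenon to the inspection camera

TASK

The glue has set: take the iron weight off the oak stretcher in the gluing jig and hang it by its eye on the hook of the wooden stand. Then lift the stretcher out of the jig and hold it up to the inspection camera, the end of its tenon 80 mm in front of the lens, on the lens axis, pointing straight into the lens (which looks somewhat downward), its top face still up and not rolled to a side. Finish while still holding it there; do not bump the camera, and leave everything else on the bench where it lies.

Things in the scene. Friction and masses are not known exactly. Their poses are not given: they have to be found in the camera images.
- weight: Dark iron weight, 0.5 to 0.75 kg, on the stretcher at the start. Foot 50 (x) x 64 (y) x 25 mm; on its middle an upright flat handle, 12 mm thick (x), 64 mm wide (y), 101 mm above the foot's underside at its top: window 44 mm wide (y), from z = 25 to 75 mm, open through along x; above it a solid slab to grip, z = 75 to 101 mm. Origin: centre of the foot's underside, z up.
- eye (a point): Centre of the window in the weight's handle, 50 mm above the weight's origin.
- stretcher: Oak stretcher in the jig, about 0.1 kg: bar 110 (x) x 40 (y) x 30 mm (z), a smaller tenon 25 mm long, 26 wide, 12 thick in the middle of its +x end; other end plain. Origin: centre of the bar's underside, z up; the tenon's end face is at x = 80, z = 15 mm. It lies with its underside 30 mm above the bench.
- tenon_tip (a point): Centre of the tenon's end face.
- jig: Plywood jig fixed to the bench: base 150 (x) x 90 (y) x 12 mm, two cradle blocks 20 mm long (x) at x = +43 and -43 mm that carry the stretcher 30 mm above the bench between lips 10 mm high, 44 mm apart. Between the blocks (66 mm) both long sides of the stretcher are free. Origin: centre of the underside.
- hook_stand: Fixed wooden post 40 mm square, 185 mm high, on a base 130 mm square; a steel hook of 10 mm round bar juts out 120 mm along its -x axis from the post's face (x = 0). Origin on the bench under that face; the post lies at +x of it.
- hook_seat (a point): Top of the bar in the hook's trough, at (-95, 0, 180) mm of the stand: the underside of the weight's grip slab comes to rest here.
- hook_tip (a point): Centre of the upturned end of the hook, at (-120, 0, 192) mm of the stand; the bar ends 5 mm beyond it.
- camera_stand: Fixed column of the inspection camera on a grey base 120 mm square, 275 mm high. Origin on the bench.
- camera_head: Camera head on a stiff hinge on the column: grey box 50 x 46 x 46 mm, black lens barrel 38 mm in diameter, tipped down 0.2 to 0.55 rad (stays as found). Origin on the hinge axis, 265 mm above the bench. It looks along its own -x axis, y is level, z up; +x, from the lens into the camera, is the way the tenon should point.
- lens (a point): Centre of the lens's front, at x = -50 mm of the head.
- focus (a point): Point in the air on the lens axis, 80 mm in front of the lens (x = -130 mm of the head): here the middle of the tenon's end face belongs.
- blank: Bystander: plain oak bar 110 x 40 x 30 mm without tenon, lying on the bench.
- screwdriver: Bystander: screwdriver lying on the bench.
- glue: Bystander: glue bottle, 54 mm in diameter, 150 mm high.
- square: Bystander: try square lying flat, 100 x 160 mm.
- tape: Bystander: tape measure, 65 x 34 x 60 mm high.
- mallet: Bystander: wooden mallet lying, head 70 x 120 x 60 mm, handle 135 mm beyond.

How it is judged:
By the outcome, as a careful person would: the job done as asked, in the order asked, and still so for the second after the job is handed in, while the arm keeps its last pose, push and grip.
It also fails if it takes over 58 s, if anything falls off the work surface, if the arm or the gripper's body presses on something with over 40 N, if the wrist force passes 120 N, or if a joint passes its speed limit or range.

ROBOT

A 6-joint arm with a two-finger parallel gripper is mounted at the origin on the work surface. World frame = base frame: x ahead of the robot, y to its left, z up, the work surface at z = 0. Lengths are in m, angles in rad, forces in N, time in s.
With the tool pointing down it reaches from about 0.35 to 0.775 m from the base axis. Payload 5.5 kg.
Tool frame: the origin (TCP) lies between the finger pads; the fingertips stand env.nose_length ahead of it and the grasp point (between the pads) lies 8 mm behind it (env.nose_length is the distance from the TCP to the fingertips, in m); z points along the fingers, y is the direction in which the jaws open and shut (so a half turn about z gives the same grasp; the last joint's range is limited). The gripper opens to 85 mm and grips with 20 to 120 N. Pads are 22 mm wide; open, the fingers measure 114 mm over their backs; the gripper's body (76 mm by 85 mm) begins 54 mm behind the grasp point. The pads swing forward as they close: fully open they stand 13 mm farther back than shut.
Start: joints at [1.071, 0.313, 0.046, 1.304, 0, 1.431], TCP at [0.202, 0.538, 0.242] pointing down, gripper open.
Joint ranges: [-2.76, 2.76], [-0.86, 1.69], [-1.03, 1.26], [-2.2, 2.34], [-1.47, 1.5], [-3.14, 3.14]. Speed limits (rad/s): [2.57, 2.57, 3.14, 3.14, 3.14, 3.14].

INTERFACE

Orientations are given as a unit quaternion [w, x, y, z].
In Python, from workcell import env gives the robot as it stands. The module is installed in compiled form; this text tells all that it offers.
- The arm moves only by the shell command python3 -m creep 'ROWS' [FORCE]. ROWS is a JSON object of lists of equal length, an entry for each row: "hand": the finger opening in mm, from 0 to 85.4; "delta_pos": the shift along the tool's x, y, z scaled (see below), a list of three; "turn": the turn about the tool's z scaled (see below). In form: {"hand": [hand, ...], "delta_pos": [[dx, dy, dz], ...], "turn": [turn, ...]}. A call has exactly 5 rows; each row shifts and turns the commanded pose from where the row before left it, along the tool's axes as they then stand; what a row does not reach is not made up. The controller multiplies each number of a shift by 0.8 m and each number of a turn by 5 degrees. A row lasts 1/12 s, in which the tool goes at most 41.7 mm and 7.16 degrees, less where a joint would pass 70% of its speed; a pose out of reach is approached as far as the arm can. A call with a number of a shift or a turn outside -1 to 1 is refused whole. A call with a gripper value outside its range is refused whole. The fingers move at their own pace and stop on an object; FORCE is the grip in N (left out, the last holds). Time passes only in rows, so rows that do not move let the fingers close, or fill a call up. It gives the time, the measured TCP pose, the force and the opening at its end, in the units of the state.
- env.get_state(): the state, without advancing time (a new reading comes with each control period).
- env.read_camera(name): name is "scene" or "top" or "wrist"; returns a dict with "pixels" (420x560x3 uint8, red, green, blue), "depth" (420x560 float32, m along the optical axis (not along the pixel's ray), 0 where there is no reading), "fx", "fy", "cx", "cy" (pixels), "origin" and "orientation" of the camera in the world. Camera axes: x right, y down, z forward; pixel columns grow to the right and rows downward; lengths in m; the calibration is good to about 2 mm. A picture is of the moment at which its call begins.
- env.hand_in(): hands the job in, once; it reports no verdict.
Trained networks look in the newest picture that a camera, given by its name, has taken for a name from the list of things; names that differ only in an ending like _2 or _b are one class to them, and where a whole thing is asked for, a point or a joint stands for the part that bears it (a point fixed in the world has none). Each returns a list of dicts, best first, with "score" (0 to 1); they miss things now and then, are a little off and sometimes report something else, mostly with a low value. They report only what shows in the picture. A call takes as long as a camera call.
- env.find_in(camera, target): "location" ([row, column] in pixels, amid what is visible of it).
- env.pinpoint(camera, target): "location" ([row, column] in pixels: a listed point, or the origin of a listed thing).
The state is a dict: "clock": time; "joint_pos": joint angles; "qvel": joint speeds; "tau": joint torques, N m; "tcp_pos": TCP position; "orientation": TCP orientation; "wrist_force": force on the tool from outside, world axes, zero at the start; "ft_torque": the same for the moment, N m; "finger_gap": finger opening in m.
Only numpy, scipy, OpenCV 4.12 (cv2) and the standard library are available. Lean on these libraries where they do the work, as an engineer would, in place of code of your own. Each camera call takes 0.05 s, during which the arm holds its last target.

## Working session

There is one attempt and no reset: what is moved stays moved. The work goes in short steps, Python scripts to look and compute and a shell command to move; the robot and the scene stay as the last step left them, time stands still between calls to the robot, and variables do not carry over. Pictures are saved under pics/ and viewed, and the job is handed in when it is done.

```bash
mkdir -p pics; ls; python3 - <<'E'
from workcell import env
import cv2
s=env.get_state(); print({k:(v.round(4).tolist() if hasattr(v,'round') and hasattr(v,'tolist') else v) for k,v in s.items()}); print(env.nose_length)
for n in ["scene","top","wrist"]:
    c=env.read_camera(n); cv2.imwrite(f"pics/{n}0.png",c["pixels"][:,:,::-1]); print(n,c["fx"],c["cx"],c["cy"],c["origin"],c["orientation"])
    import numpy as np
    np.savez(f"{n}0.npz",**c)
    for t in ["weight","eye","stretcher","tenon_tip","jig","hook_stand","hook_seat","hook_tip","camera_stand","camera_head","lens","blank"]:
        r=env.pinpoint(n,t); print(t,[(np.round(x["location"],1).tolist(),round(x["score"],2)) for x in r[:2]])
E
```

```text
pics
{'clock': 0.0, 'joint_pos': [1.0714, 0.314, 0.045, 1.3036, -0.0, 1.4312], 'qvel': [-0.0005, -0.0003, -0.0011, 0.0001, -0.0008, -0.0004], 'tau': [-0.0, -48.0625, 29.8536, 0.0192, -0.0, 0.0], 'tcp_pos': [0.2022, 0.5377, 0.2414], 'orientation': [-0.0003, 0.1789, 0.9839, -0.0009], 'wrist_force': [0.7325, -0.5519, 0.4488], 'ft_torque': [0.0276, 0.0498, 0.0189], 'finger_gap': 0.08532609034611896}
0.011
scene 402.43067499150555 278.4688887720224 214.17892127355694 [1.21861776 0.32063178 1.30068994] [-0.1479993   0.49501775  0.8225392  -0.23766129]
weight [([211.3, 296.9], 0.84), ([272.7, 257.3], 0.58)]
eye [([205.8, 298.2], 0.7)]
stretcher [([272.8, 258.1], 0.63), ([218.6, 297.0], 0.45)]
tenon_tip [([231.5, 299.4], 0.64), ([223.7, 200.3], 0.22)]
jig [([221.7, 299.5], 0.89)]
hook_stand [([222.7, 200.4], 0.85)]
hook_seat [([171.9, 203.8], 0.62), ([173.9, 204.4], 0.6)]
hook_tip [([167.4, 207.4], 0.68)]
camera_stand [([294.0, 344.2], 0.81), ([253.7, 417.3], 0.53)]
camera_head [([263.6, 354.6], 0.73)]
lens [([255.1, 363.2], 0.73)]
blank [([189.6, 257.4], 0.58)]
top 379.09206466395494 275.08
[... 264 characters left out ...]
n_tip [([222.5, 389.4], 0.74), ([228.0, 260.0], 0.62)]
jig [([253.7, 272.7], 0.71), ([282.9, 129.5], 0.46)]
hook_stand [([204.7, 364.9], 0.67)]
hook_seat [([221.5, 387.3], 0.65)]
hook_tip [([231.5, 392.3], 0.93), ([202.1, 189.1], 0.16)]
camera_stand [([199.9, 186.1], 0.72)]
camera_head [([177.0, 163.9], 0.68), ([231.9, 394.0], 0.66)]
lens [([195.9, 160.9], 0.59), ([174.3, 275.3], 0.44)]
blank [([274.3, 332.9], 0.76)]
wrist 375.20283737888093 280.6475045494223 207.99893123328758 [0.14048253 0.5618306  0.37392477] [0.10872552 0.81487721 0.56431391 0.07552295]
weight []
eye []
stretcher []
tenon_tip []
jig []
hook_stand []
hook_seat []
hook_tip []
camera_stand []
camera_head []
lens []
blank []
```

View pics/scene0.png

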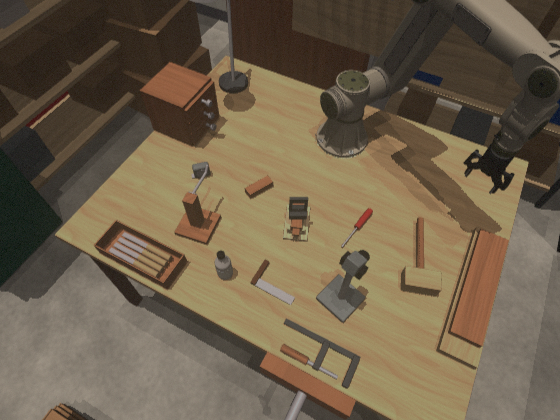

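View pics/top0.png

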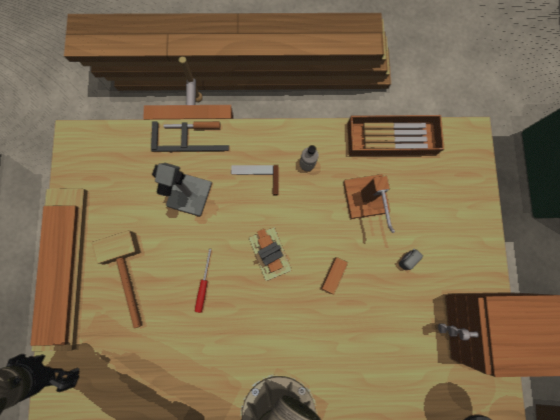

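View pics/wrist0.png

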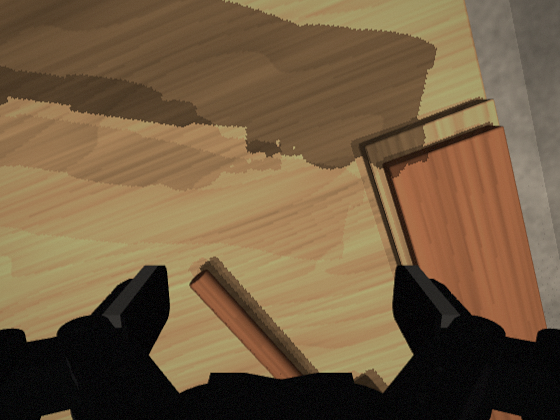

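The top view has the jig with the weight near (270,253), the hook stand near (367,195) with its hook towards (392,231), and the camera stand near (186,195) with its head at (165,178). The wrist view sees only a corner of the bench.

```bash
cat > h.py <<'E'
import numpy as np, cv2
from scipy.spatial.transform import Rotation as R
def rot(q): return R.from_quat([q[1],q[2],q[3],q[0]])
def cloud(c):
    d=c["depth"]; v,u=np.mgrid[0:d.shape[0],0:d.shape[1]]
    p=np.stack([(u-c["cx"])/c["fx"]*d,(v-c["cy"])/c["fy"]*d,d],-1)
    w=rot(c["orientation"]).apply(p.reshape(-1,3)).reshape(p.shape)+c["origin"]
    w[d==0]=np.nan; return w
def project(c,P):
    p=rot(c["orientation"]).inv().apply(np.atleast_2d(P)-c["origin"])
    return np.stack([p[:,0]/p[:,2]*c["fx"]+c["cx"],p[:,1]/p[:,2]*c["fy"]+c["cy"]],-1)
def at(c,row,col,z):  # ray to plane z
    r=rot(c["orientation"]).apply([(col-c["cx"])/c["fx"],(row-c["cy"])/c["fy"],1.])
    return c["origin"]+r*(z-c["origin"][2])/r[2]
def triang(obs):
    A=np.zeros((3,3));b=np.zeros(3);L=[]
    for c,row,col in obs:
        r=rot(c["orientation"]).apply([(col-c["cx"])/c["fx"],(row-c["cy"])/c["fy"],1.]);r/=np.linalg.norm(r)
        M=np.eye(3)-np.outer(r,r);A+=M;b+=M@c["origin"];L.append((r,c["origin"]))
    x=np.linalg.solve(A,b);return x,[np.linalg.norm(np.cross(r,x-o)) for r,o in L]
E
python3 - <<'E'
from h import *
from workcell import env
print(env.get_state()["clock"])
t=dict(np.load("top0.npz"));s=dict(np.load("scene0.npz"))
for n,a,b in [("weight",(251.6,269.1),(211.3,296.9)),("eye",(249.5,269.3),(205.8,298.2)),("hook_seat",(221.5,387.3),(172.5,204)),("hook_tip",(231.5,392.3),(167.4,207.4)),("stand",(204.7,364.9),(222.7,200.4)),("jig",(253.7,272.7),(221.7,299.5)),("cstand",(199.9,186.1),(294,344.2)),("head",(177,163.9),(263.6,354.6)),("lens",(186,160.9),(255.1,363.2))]:
    x,e=triang([(t,*a),(s,*b)]);print(n,x.round(4),np.round(e,4))
def crop(c,u0,v0,w,h,k,f): cv2.imwrite(f,cv2.resize(c["pixels"][v0:v0+h,u0:u0+w,::-1],None,fx=k,fy=k,interpolation=cv2.INTER_NEAREST))
a=cv2.resize(t["pixels"][210:290,230:310],(400,400),interpolation=0);b=cv2.resize(t["pixels"][155:235,140:220],(400,400),interpolation=0)
cc=cv2.resize(s["pixels"][180:250,260:330],(400,400),interpolation=0);d=cv2.resize(s["pixels"][240:320,310:390],(400,400),interpolation=0)
im=np.vstack([np.hstack([a,b]),np.hstack([cc,d])]);cv2.imwrite("pics/crops.png",cv2.resize(im,(600,600))[:,:,::-1])
E
```

```text
1.95
weight [0.4844 0.0208 0.0822] [0.0005 0.0005]
eye [0.4868 0.0224 0.1227] [0.0018 0.0018]
hook_seat [ 0.5566 -0.3108  0.1885] [0.0016 0.0016]
hook_tip [ 0.5278 -0.3212  0.1815] [0.0023 0.0023]
stand [ 0.6451 -0.3042 -0.0162] [0.0021 0.0021]
jig [0.4793 0.0204 0.006 ] [0.0111 0.0111]
cstand [0.6627 0.2919 0.0063] [0.0002 0.0002]
head [0.6717 0.2917 0.2602] [0.0039 0.0039]
lens [0.6432 0.2997 0.2715] [0.0005 0.0005]
```

View pics/crops.png

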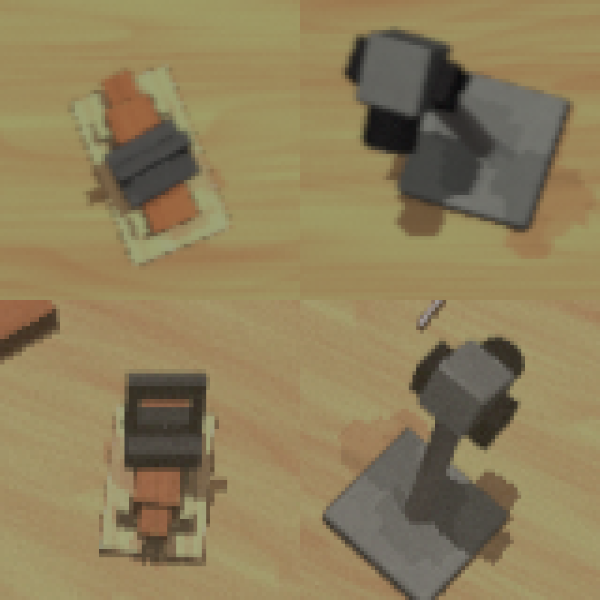

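Next I move over the jig for a wrist view. On the way I fit the fixtures from the stored depth clouds.

```bash
python3 - <<'E'
from h import *
t=dict(np.load("top0.npz"));s=dict(np.load("scene0.npz"))
for nm,c in (("top",t),("scene",s)):
    P=cloud(c).reshape(-1,3); P=P[np.isfinite(P).all(1)]
    def sel(cx,cy,r,z0,z1):
        return P[(np.hypot(P[:,0]-cx,P[:,1]-cy)<r)&(P[:,2]>z0)&(P[:,2]<z1)]
    print(nm,"bench z",np.median(sel(.45,.12,.04,-.02,.02)[:,2]))
    for n,cx,cy in (("cam",.66,.29),("stand",.645,-.304),("jig",.483,.021)):
        b=sel(cx,cy,.14 if n!="jig" else .1,.006,.035 if n!="jig" else .02)
        r=cv2.minAreaRect(b[:,:2].astype(np.float32)*1000); print(n,len(b),np.median(b[:,2]).round(4),r)
    h=sel(.66,.29,.12,.2,.36);print("head",len(h),h.min(0).round(3),h.max(0).round(3))
    h=sel(.55,-.31,.15,.13,.3);print("hook/post",len(h))
    for q in h[h[:,0]<.63][::2]: print(q.round(3),end=" ")
    print()
    w=sel(.484,.021,.05,.125,.2);print("slab",len(w),w.mean(0).round(4),w[:,2].max()); print(cv2.minAreaRect(w[:,:2].astype(np.float32)*1000)) if len(w)>3 else 0
E
```

```text
top bench z -1.1829380190064853e-05
cam 1150 0.0196 ((650.86865234375, 292.044189453125), (228.63229370117188, 230.52688598632812), 43.149940490722656)
stand 1124 0.0217 ((652.7933349609375, -305.08233642578125), (274.4282531738281, 235.66439819335938), 87.23089599609375)
jig 567 0.0119 ((491.068359375, 6.187530517578125), (159.26930236816406, 146.57452392578125), 29.785654067993164)
head 730 [0.621 0.244 0.238] [0.708 0.323 0.301]
hook/post 462
[ 0.627 -0.303  0.184] [ 0.627 -0.309  0.184] [ 0.623 -0.305  0.186] [ 0.624 -0.311  0.185] [ 0.621 -0.305  0.184] [ 0.622 -0.312  0.181] [ 0.618 -0.306  0.183] [ 0.618 -0.311  0.184] [ 0.615 -0.305  0.185] [ 0.615 -0.311  0.184] [ 0.612 -0.308  0.184] [ 0.61  -0.309  0.181] [ 0.611 -0.315  0.178] [ 0.608 -0.31   0.177] [ 0.607 -0.313  0.184] [ 0.604 -0.308  0.183] [ 0.604 -0.313  0.184] [ 0.601 -0.307  0.183] [ 0.601 -0.313  0.183] [ 0.598 -0.31   0.182] [ 0.596 -0.309  0.178] [ 0.596 -0.313  0.182] [ 0.593 -0.31   0.181] [ 0.593 -0.316  0.18 ] [ 0.59 -0.31  0.18] [ 0.59  -0.316  0.179] [ 0.587 -0.309  0.182] [ 0.587 -0.315  0.181] [ 0.584 -
[... 1893 characters left out ...]
7 -0.316  0.179] [ 0.563 -0.31   0.177] [ 0.57  -0.314  0.177] [ 0.567 -0.308  0.177] [ 0.576 -0.31   0.181] [ 0.582 -0.314  0.179] [ 0.579 -0.307  0.181] [ 0.586 -0.311  0.181] [ 0.581 -0.307  0.177] [ 0.588 -0.311  0.177] [ 0.596 -0.313  0.178] [ 0.596 -0.304  0.184] [ 0.599 -0.311  0.178] [ 0.597 -0.304  0.18 ] [ 0.603 -0.309  0.178] [ 0.598 -0.304  0.176] [ 0.607 -0.306  0.179] [ 0.617 -0.306  0.185] [ 0.611 -0.303  0.18 ] [ 0.621 -0.303  0.186] [ 0.613 -0.302  0.177] [ 0.621 -0.304  0.18 ] [ 0.627 -0.304  0.181] [ 0.622 -0.3    0.177] 
slab 138 [0.4829 0.021  0.1501] 0.16555657280101088
((480.0954895019531, 19.90271759033203), (17.900602340698242, 63.299400329589844), 25.29722785949707)
```

```bash
python3 -m creep '{"hand":[85,85,85,85,85],"delta_pos":[[-0.05,0,-0.01],[-0.05,0,-0.01],[-0.05,-0.02,0],[-0.05,-0.02,0],[-0.05,-0.02,0]],"turn":[-1,-1,-1,-1,-1]}' 40
```

```text
clock: 2.37
tcp_pos: [0.3903, 0.4548, 0.2588]
orientation: [0.0, -0.041, 0.999, 0.0]
wrist_force: [0.8, 0.9, 0.9]
finger_gap: 0.0849
```

```bash
cat >> h.py <<'E'
def go(st,target,jaw=None):
    "tool-axis shift in move units, current jaw angle; turn units to the jaw angle (deg, mod 180)"
    r=rot(st["orientation"]).as_matrix(); d=np.array(target)-st["tcp_pos"]
    cur=np.degrees(np.arctan2(r[1,1],r[0,1]))
    print("tcp",np.round(st["tcp_pos"],4),"jaw",cur.round(2),"shift m",(r.T@d).round(4),"units",(r.T@d/.8).round(4),"tilt",np.degrees(np.arccos(-r[2,2])).round(2))
    if jaw is not None:
        e=(jaw-cur+90)%180-90; print("turn units",(-e/5).round(3))
        a=np.radians(e); c,s_=np.cos(a),np.sin(a); r2=np.array([[c,-s_,0],[s_,c,0],[0,0,1]])@r
        print("after turn, shift units",(r2.T@d/.8).round(4))
E
python3 - <<'E'
from h import *
from workcell import env
go(env.get_state(),[.48,.02,.26],117)
t=dict(np.load("top0.npz"));s=dict(np.load("scene0.npz"))
for c in (t,s):
    P=cloud(c).reshape(-1,3); P=P[np.isfinite(P).all(1)]
    h=P[(P[:,0]>.54)&(P[:,0]<.615)&(abs(P[:,1]+.31)<.03)&(P[:,2]>.165)&(P[:,2]<.2)]
    f=np.polyfit(h[:,0],h[:,1],1); print(f,np.degrees(np.arctan(f[0])),np.polyval(f,.555),len(h),h[:,2].max())
    b=P[(np.hypot(P[:,0]-.66,P[:,1]+.305)<.13)&(P[:,2]>.006)&(P[:,2]<.05)]
    print(np.histogram(b[:,2],8))
    b=P[(np.hypot(P[:,0]-.66,P[:,1]-.292)<.13)&(P[:,2]>.006)&(P[:,2]<.05)]
    print(np.histogram(b[:,2],8))
    h=P[(np.hypot(P[:,0]-.66,P[:,1]-.292)<.12)&(P[:,2]>.2)&(P[:,2]<.36)]
    np.save("head_%d.npy"%(c is s),h)
E
```

```text
tcp [0.3903 0.4548 0.2588] jaw 94.67 shift m [-0.054  -0.4407 -0.0013] units [-0.0675 -0.5508 -0.0016] tilt 0.03
turn units -4.466
after turn, shift units [ 0.1468 -0.5352 -0.0017]
[ 0.13686907 -0.39246936] 7.793594735458871 -0.3165070274414482 95 0.1870725392617183
(array([ 51,  40, 571, 438,  12,  10,   8,  11]), array([0.00602119, 0.0114808 , 0.01694041, 0.02240001, 0.02785962,
       0.03331923, 0.03877884, 0.04423844, 0.04969805]))
(array([ 34, 126, 805, 176,   5,   4,   4,   5]), array([0.00600204, 0.01140145, 0.01680087, 0.02220028, 0.0275997 ,
       0.03299911, 0.03839852, 0.04379794, 0.04919735]))
[ 0.13451807 -0.38793868] 7.661327912949268 -0.3132811459662359 56 0.18853472209214073
(array([ 46,  98, 463, 237,  15,  10,  12,  14]), array([0.00601375, 0.01145483, 0.01689592, 0.02233701, 0.0277781 ,
       0.03321919, 0.03866028, 0.04410136, 0.04954245]))
(array([ 47, 228, 750, 117,   7,   2,   8,   2]), array([0.00603628, 0.01152095, 0.01700561, 0.02249028, 0.02797494,
       0.0334596 , 0.03894427, 0.04442893, 0.0499136 ]))
```

```bash
python3 -m creep '{"hand":[85,85,85,85,85],"delta_pos":[[0,-0.05,0],[0,-0.05,0],[0,-0.05,0],[0.01,-0.05,0],[0.01,-0.05,0]],"turn":[-0.9,-0.9,-0.9,-0.9,-0.9]}'; python3 - <<'E'
from h import *
from workcell import env
go(env.get_state(),[.48,.02,.26],117)
E
```

```text
clock: 2.78
tcp_pos: [0.4198, 0.2553, 0.2582]
orientation: [-0.0, -0.235, 0.972, 0.0]
wrist_force: [-0.1, 0.1, -0.3]
finger_gap: 0.0851
tcp [0.4198 0.2553 0.2582] jaw 117.13 shift m [ 0.0537 -0.2368 -0.0018] units [ 0.0672 -0.296  -0.0023] tilt 0.01
turn units 0.026
after turn, shift units [ 0.0665 -0.2962 -0.0023]
```

```bash
python3 -m creep '{"hand":[85,85,85,85,85],"delta_pos":[[0.01,-0.05,0],[0.01,-0.05,0],[0.01,-0.05,0],[0.01,-0.05,0],[0.01,-0.05,0]],"turn":[0,0,0,0,0]}';  python3 -m creep '{"hand":[85,85,85,85,85],"delta_pos":[[0.017,-0.046,0],[0,0,0],[0,0,0],[0,0,0],[0,0,0]],"turn":[0,0,0,0,0]}'; python3 - <<'E'
from h import *
from workcell import env
s=env.get_state();go(s,[.48,.02,.26],117); print(s["wrist_force"])
c=env.read_camera("wrist"); np.savez("w1.npz",**c); cv2.imwrite("pics/w1.png",c["pixels"][:,:,::-1]); print(c["origin"],c["orientation"])
for t in ["weight","eye","jig","tenon_tip","stretcher"]: print(t,[(np.round(x["location"],1).tolist(),round(x["score"],2)) for x in env.pinpoint("wrist",t)[:2]])
E
```

```text
clock: 3.2
tcp_pos: [0.475, 0.0587, 0.2586]
orientation: [0.0, -0.233, 0.973, -0.0]
wrist_force: [0.6, 0.7, -0.4]
finger_gap: 0.0853
clock: 3.62
tcp_pos: [0.4791, 0.0227, 0.2583]
orientation: [0.0, -0.233, 0.972, 0.0]
wrist_force: [-0.7, 0.1, 0.6]
finger_gap: 0.0854
tcp [0.4791 0.0227 0.2583] jaw 116.96 shift m [ 0.0004 -0.0028 -0.0017] units [ 0.0005 -0.0035 -0.0021] tilt 0.02
turn units -0.007
after turn, shift units [ 0.0005 -0.0035 -0.0021]
[-0.66844285  0.1386573   0.57058425]
[ 0.4200955  -0.00720664  0.38993077] [0.06895096 0.51800971 0.84504341 0.11319604]
weight [([179.7, 275.6], 0.98)]
eye [([193.8, 276.8], 0.67)]
jig []
tenon_tip [([258.9, 268.6], 0.83)]
stretcher []
```

View pics/w1.png

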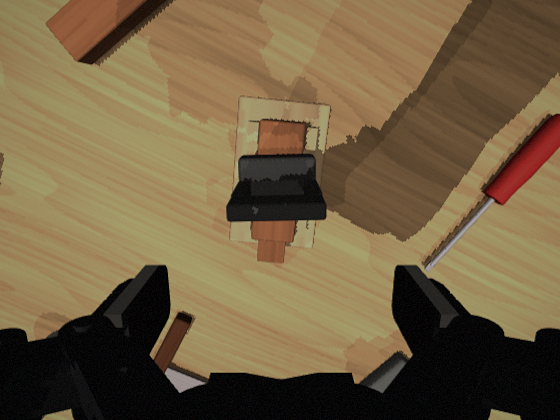

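The wrist view shows the weight's slab top at rows 200–220, cols 228–326, level with the jaw axis. The bar's plain end is at row 120 and the tenon tip near (row 262, col 270).

```bash
python3 - <<'E'
from h import *
c=dict(np.load("w1.npz")); W=cloud(c); P=W.reshape(-1,3); P=P[np.isfinite(P).all(1)]
P=P[np.hypot(P[:,0]-.483,P[:,1]-.021)<.13]
print(np.histogram(P[:,2],np.arange(-.01,.18,.01)))
def rect(m,n):
    q=P[m]; r=cv2.minAreaRect((q[:,:2]*1000).astype(np.float32)); print(n,len(q),q[:,2].mean().round(4),np.round(r[0],1),np.round(r[1],1),round(r[2],2))
z=P[:,2]
rect((z>.155)&(z<.2),"slab top"); rect((z>.052)&(z<.068),"bar top+foot?"); rect((z>.075)&(z<.092),"foot"); rect((z>.008)&(z<.018),"base")
# bar direction: pixels by row at height .06
m=(W[...,2]>.054)&(W[...,2]<.066); 
for v in range(118,262,6):
    u=np.nonzero(m[v,200:350])[0]+200
    if len(u): print(v,len(u),u.min(),u.max(),W[v,u.min(),:2].round(4),W[v,u.max(),:2].round(4))
print(at(c,258.9,268.6,.045))
E
```

```text
(array([19401, 15042,  3813,    23,   492,   423,  1917,  1049,   115,
        2628,    84,    86,    86,    92,   158,   327,   637,  1464]), array([-0.01,  0.  ,  0.01,  0.02,  0.03,  0.04,  0.05,  0.06,  0.07,
        0.08,  0.09,  0.1 ,  0.11,  0.12,  0.13,  0.14,  0.15,  0.16,
        0.17]))
slab top 1931 0.1604 [479.2  19.3] [12.6 63.6] 28.08
bar top+foot? 2460 0.0598 [488.   26.9] [132.6  61.2] 32.09
foot 2697 0.0846 [470.8  15. ] [31.4 64.1] 28.36
base 3888 0.0118 [483.  21.] [150.3  90.2] 21.34
124 46 259 304 [ 0.442  -0.0168] [0.4243 0.0178]
130 46 259 304 [ 0.4464 -0.0145] [0.4288 0.0202]
136 46 258 303 [ 0.4516 -0.0131] [0.4337 0.0218]
142 46 258 303 [ 0.4561 -0.0108] [0.4383 0.0242]
148 46 257 302 [ 0.4615 -0.0093] [0.4432 0.0258]
154 21 243 265 [ 0.4707 -0.0178] [ 0.4618 -0.0008]
220 23 273 295 [0.5138 0.0329] [0.5046 0.051 ]
226 43 252 294 [0.5278 0.0181] [0.5104 0.053 ]
232 43 251 293 [0.5335 0.0199] [0.5156 0.0546]
238 41 252 293 [0.5383 0.0232] [0.5215 0.0577]
[0.5555932  0.04871189 0.045     ]
```

```bash
python3 -m creep '{"hand":[85,85,85,85,85],"delta_pos":[[0,-0.004,0.03],[0.0015,0,0.04],[0,0,0.04],[0,0,0.03],[0,0,0.011]],"turn":[-0.23,0,0,0,0]}' 70; python3 - <<'E'
from h import *
from workcell import env
s=env.get_state();go(s,[.4792,.0193,.138],118.1); print(s["wrist_force"])
E
```

```text
clock: 4.33
tcp_pos: [0.4773, 0.019, 0.1341]
orientation: [-0.003, -0.243, 0.97, 0.001]
wrist_force: [-1.6, 0.2, 0.3]
finger_gap: 0.0849
tcp [0.4773 0.019  0.1341] jaw 118.08 shift m [-0.0018 -0.0006 -0.0039] units [-0.0023 -0.0008 -0.0049] tilt 0.32
turn units -0.004
after turn, shift units [-0.0023 -0.0008 -0.0049]
[-1.58935414  0.16750011  0.32911273]
```

```bash
python3 -m creep '{"hand":[85,60,50,50,50],"delta_pos":[[-0.002,-0.0007,-0.003],[0,0,0],[0,0,0],[0,0,0],[0,0,0]],"turn":[0,0,0,0,0]}' 70;  python3 -m creep '{"hand":[50,50,50,50,50],"delta_pos":[[0,0,0],[0,0,0],[0,0,0],[0,0,0],[0,0,-0.01]],"turn":[0,0,0,0,0]}' 70
```

```text
clock: 4.75
tcp_pos: [0.483, 0.0187, 0.1424]
orientation: [0.002, -0.242, 0.97, -0.0]
wrist_force: [-1.2, 1.0, 6.6]
finger_gap: 0.0627
clock: 5.17
tcp_pos: [0.4813, 0.0186, 0.1483]
orientation: [0.0, -0.242, 0.97, 0.0]
wrist_force: [-0.4, -0.6, -5.4]
finger_gap: 0.0625
```

```bash
python3 -m creep '{"hand":[50,50,50,50,50],"delta_pos":[[0,0,-0.03],[0,0,-0.03],[0,0,-0.03],[0,0,-0.03],[0,0,0]],"turn":[0.5,0.5,0.5,0.5,0.5]}' 70;  python3 - <<'E'
from h import *
from workcell import env
s=env.get_state();go(s,[.4817,-.3245,.25],97.7); print(s["wrist_force"],s["finger_gap"])
E
```

```text
clock: 5.58
tcp_pos: [0.4838, 0.0181, 0.2496]
orientation: [0.004, -0.134, 0.991, -0.001]
wrist_force: [0.5, -0.0, -3.8]
finger_gap: 0.0625
tcp [0.4838 0.0181 0.2496] jaw 105.41 shift m [ 0.0931 -0.3297 -0.    ] units [ 0.1164 -0.4122 -0.    ] tilt 0.47
turn units 1.542
after turn, shift units [ 6.00e-02 -4.24e-01  4.00e-04]
[ 0.51348291 -0.04655037 -3.78542391] 0.06254218371271919
```

```bash
python3 -m creep '{"hand":[50,50,50,50,50],"delta_pos":[[0.006,-0.03,0],[0.006,-0.045,0],[0.006,-0.045,0],[0.006,-0.045,0],[0.006,-0.045,0]],"turn":[0.31,0.31,0.31,0.31,0.3]}' 70;python3 -m creep '{"hand":[50,50,50,50,50],"delta_pos":[[0.006,-0.045,0],[0.006,-0.045,0],[0.006,-0.045,0],[0.006,-0.045,0],[0.003,-0.025,0]],"turn":[0,0,0,0,0]}' 70;  python3 - <<'E'
from h import *
from workcell import env
s=env.get_state();go(s,[.4817,-.3245,.25],97.7); print(s["wrist_force"],s["finger_gap"])
E
```

```text
clock: 6.0
tcp_pos: [0.4934, -0.1523, 0.2446]
orientation: [0.0, -0.068, 0.998, -0.0]
wrist_force: [1.0, 0.1, -4.6]
finger_gap: 0.0626
clock: 6.42
tcp_pos: [0.494, -0.3204, 0.2441]
orientation: [-0.0, -0.067, 0.998, -0.001]
wrist_force: [0.2, -0.1, -5.4]
finger_gap: 0.0628
tcp [ 0.494  -0.3204  0.2441] jaw 97.67 shift m [ 0.0128 -0.0024 -0.0059] units [ 0.016  -0.003  -0.0074] tilt 0.11
turn units -0.006
after turn, shift units [ 0.016  -0.003  -0.0074]
[ 0.20363883 -0.11983695 -5.37163848] 0.06277949440738502
```

```bash
python3 -m creep '{"hand":[50,50,50,50,50],"delta_pos":[[0.016,-0.003,-0.007],[0,0,0],[0,0,0],[0,0,0],[0,0,0]],"turn":[0,0,0,0,0]}' 70;  python3 - <<'E'
from h import *
from workcell import env
s=env.get_state();go(s,[.4817,-.3245,.25],97.7); print(s["wrist_force"],s["finger_gap"])
for n in ("wrist","scene"):
    c=env.read_camera(n); np.savez(n[0]+"2.npz",**c)
    im=c["pixels"] if n=="wrist" else cv2.resize(c["pixels"][110:260,130:330],(800,600))
    cv2.imwrite(f"pics/{n}2.png",im[:,:,::-1])
    for t in ["weight","eye","hook_seat","hook_tip"]: print(n,t,[(np.round(x["location"],1).tolist(),round(x["score"],2)) for x in env.pinpoint(n,t)[:2]])
E
```

```text
clock: 6.83
tcp_pos: [0.4823, -0.3193, 0.2497]
orientation: [0.0, -0.069, 0.998, 0.0]
wrist_force: [-0.2, -0.2, -5.3]
finger_gap: 0.0624
tcp [ 0.4823 -0.3193  0.2497] jaw 97.9 shift m [ 0.0013 -0.0051 -0.0003] units [ 0.0017 -0.0064 -0.0004] tilt 0.02
turn units 0.041
after turn, shift units [ 0.0017 -0.0064 -0.0004]
[-0.24741261 -0.18836557 -5.33342871] 0.06238003936435443
wrist weight [([213.1, 282.6], 0.91)]
wrist eye [([248.4, 279.3], 0.91)]
wrist hook_seat [([337.9, 271.9], 0.69)]
wrist hook_tip [([311.0, 269.4], 0.92)]
scene weight [([160.1, 216.7], 0.69)]
scene eye [([149.7, 215.9], 0.96), ([262.9, 355.5], 0.2)]
scene hook_seat [([171.7, 203.0], 0.96)]
scene hook_tip [([164.7, 207.4], 0.85)]
```

View pics/wrist2.png

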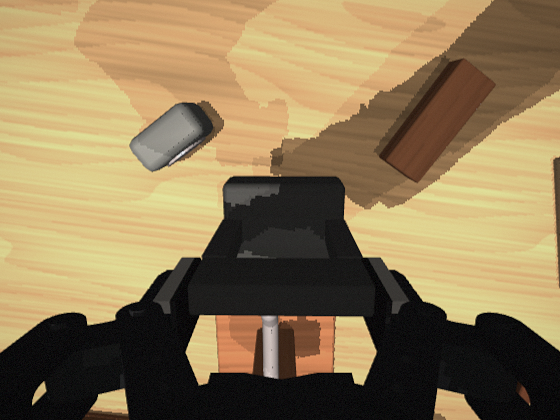

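View pics/scene2.png

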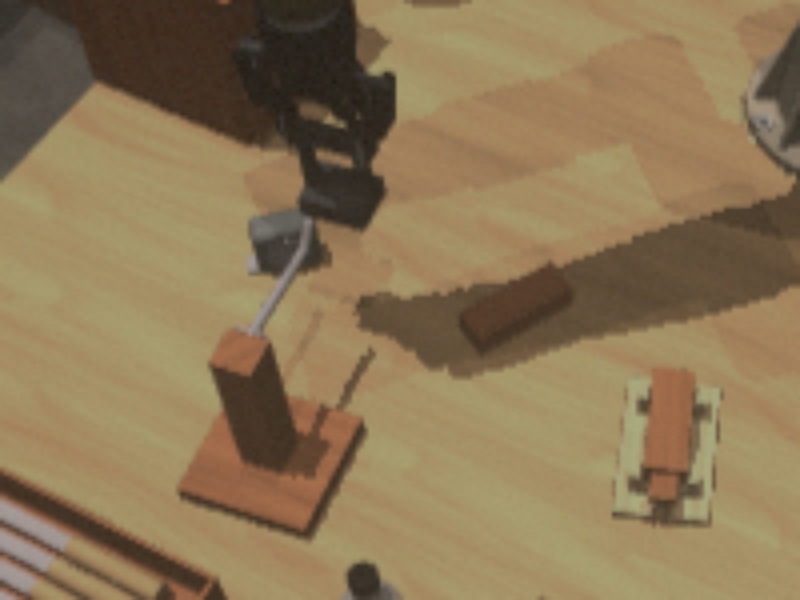

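The weight hangs level in the jaws. In the wrist view the hook bar sits at cols 265–277, rows 318–378, beyond the slab.

```bash
python3 - <<'E'
from h import *
from workcell import env
w=dict(np.load("w2.npz"));sc=dict(np.load("s2.npz"))
print("seat",triang([(w,337.9,271.9),(sc,171.7,203.0)]),at(w,337.9,271.9,.18))
print("tip",triang([(w,311,269.4),(sc,164.7,207.4)]),at(w,311,269.4,.192))
W=cloud(w); m=(W[...,2]>.165)&(W[...,2]<.21)
for v in range(312,382,6):
    u=np.nonzero(m[v,250:300])[0]+250
    if len(u): print(v,u.min(),u.max(),W[v,u].mean(0).round(4), W[v,u,2].max().round(4))
m=(W[...,2]>.2)&(W[...,0]<.52);q=W[258:315,190:370][m[258:315,190:370]]
q2=q[q[:,2]>.255];print("slab",q2.mean(0),q2[:,2].max(),cv2.minAreaRect((q2[:,:2]*1000).astype(np.float32)))
s=env.get_state()
u=np.array([np.cos(np.radians(7.7)),np.sin(np.radians(7.7))])
E
```

```text
seat (array([ 0.55220893, -0.31715251,  0.18447726]), [np.float64(0.0028106245505095462), np.float64(0.00281062455050955)]) [ 0.55357207 -0.3144535   0.18      ]
tip (array([ 0.52604176, -0.31842407,  0.19513987]), [np.float64(0.0008119448014008872), np.float64(0.0008119448014006795)]) [ 0.52836222 -0.31896616  0.192     ]
318 262 277 [ 0.531  -0.3185  0.1948] 0.1972
324 262 277 [ 0.5429 -0.3173  0.182 ] 0.1865
330 262 277 [ 0.549  -0.3166  0.1789] 0.1807
336 262 277 [ 0.5533 -0.316   0.1788] 0.1818
342 263 277 [ 0.5573 -0.3152  0.1789] 0.1806
348 263 277 [ 0.5615 -0.3146  0.1791] 0.1805
354 263 278 [ 0.5659 -0.3137  0.1789] 0.1807
360 263 278 [ 0.57   -0.3132  0.1792] 0.1808
366 263 278 [ 0.5741 -0.3126  0.1794] 0.1806
372 263 278 [ 0.5784 -0.312   0.1796] 0.1813
slab [ 0.47675715 -0.32018507  0.26593802] 0.2707183899852829 ((477.4884338378906, -319.94793701171875), (15.048992156982422, 64.89662170410156), 9.24562931060791)
```

```bash
python3 -m creep '{"hand":[50,50,50,50,50],"delta_pos":[[0.002,-0.008,0.02],[0,0,0.02],[0,0,0.001],[0,0,0],[0,0,0]],"turn":[-0.06,0,0,0,0]}' 70;  python3 - <<'E'
from h import *
from workcell import env
s=env.get_state();go(s,[.560,-.315,.217]); print(s["wrist_force"],s["finger_gap"])
E
```

```text
clock: 7.75
tcp_pos: [0.4815, -0.3269, 0.2172]
orientation: [0.0, -0.071, 0.997, -0.0]
wrist_force: [0.5, -0.3, -5.6]
finger_gap: 0.0625
tcp [ 0.4815 -0.3269  0.2172] jaw 98.13 shift m [-0.0794  0.0007  0.0003] units [-0.0992  0.0008  0.0003] tilt 0.01
[ 0.53894028 -0.28622589 -5.600775  ] 0.06249518416721226
```

```bash
python3 -m creep '{"hand":[50,50,50,50,50],"delta_pos":[[-0.02,0,0],[-0.025,0,0],[-0.025,0,0],[-0.02,0.001,0],[-0.009,0,0]],"turn":[0,0,0,0,0]}' 70;  python3 - <<'E'
from h import *
from workcell import env
s=env.get_state();go(s,[.560,-.315,.1855]); print(s["wrist_force"],s["finger_gap"])
c=env.read_camera("wrist"); cv2.imwrite("pics/w3.png",c["pixels"][200:,100:460,::-1])
c=env.read_camera("scene"); cv2.imwrite("pics/s3.png",cv2.resize(c["pixels"][110:260,130:330],(800,600))[:,:,::-1])
E
```

```text
clock: 8.17
tcp_pos: [0.5622, -0.3147, 0.2179]
orientation: [0.001, -0.072, 0.997, -0.001]
wrist_force: [-0.4, -0.7, -5.8]
finger_gap: 0.0629
tcp [ 0.5622 -0.3147  0.2179] jaw 98.21 shift m [0.0023 0.     0.0324] units [0.0028 0.0001 0.0404] tilt 0.17
[-0.44259858 -0.66136289 -5.77997663] 0.06287792011007565
```

View pics/s3.png

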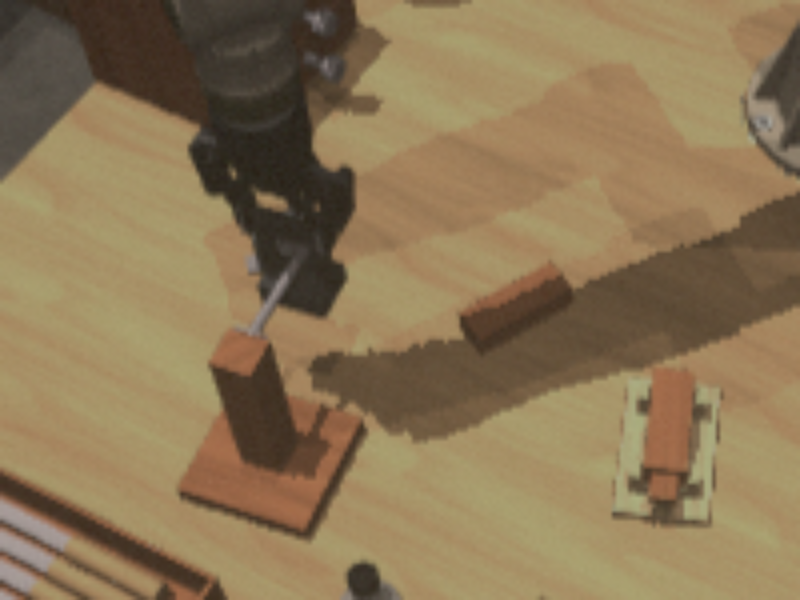

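View pics/w3.png

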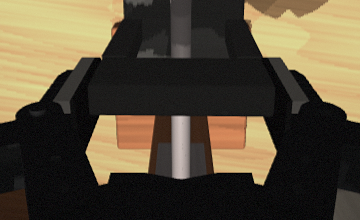

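The hook bar passes through the window under the slab. Now I lower the weight.

```bash
python3 -m creep '{"hand":[50,50,50,50,50],"delta_pos":[[0.001,0,0.014],[0,0,0.012],[0,0,0.008],[0,0,0.003],[0,0,0]],"turn":[0,0,0,0,0]}' 70;  python3 - <<'E'
from h import *
from workcell import env
s=env.get_state();go(s,[.560,-.315,.1855]); print(s["wrist_force"],s["finger_gap"])
E
```

```text
clock: 8.68
tcp_pos: [0.558, -0.315, 0.1872]
orientation: [-0.0, -0.071, 0.998, 0.0]
wrist_force: [-0.1, -0.5, -4.5]
finger_gap: 0.0626
tcp [ 0.558  -0.315   0.1872] jaw 98.1 shift m [-0.0019 -0.0003  0.0017] units [-0.0024 -0.0004  0.0022] tilt 0.05
[-0.11845978 -0.48380075 -4.45396393] 0.06263521244064305
```

```bash
python3 -m creep '{"hand":[50,50,50,50,50],"delta_pos":[[0,0,0.002],[0,0,0.001],[0,0,0],[0,0,0],[0,0,0]],"turn":[0,0,0,0,0]}' 70
```

```text
clock: 9.1
tcp_pos: [0.5584, -0.3151, 0.1869]
orientation: [0.0, -0.071, 0.997, -0.001]
wrist_force: [-5.2, 2.7, 6.9]
finger_gap: 0.0625
```

```bash
python3 -m creep '{"hand":[50,50,64,66,70],"delta_pos":[[0,0,-0.001],[0,0,0],[0,0,0],[0,0,0],[0,0,0]],"turn":[0,0,0,0,0]}' 20; python3 -m creep '{"hand":[75,80,80,80,80],"delta_pos":[[0,0,0],[0,0,0],[0,0,0],[0,0,0],[0,0,0]],"turn":[0,0,0,0,0]}' 20;  python3 - <<'E'
from h import *
from workcell import env
c=env.read_camera("wrist"); cv2.imwrite("pics/w4.png",c["pixels"][200:,100:460,::-1])
c=env.read_camera("scene"); cv2.imwrite("pics/s4.png",cv2.resize(c["pixels"][110:260,130:330],(800,600))[:,:,::-1])
E
```

```text
clock: 9.52
tcp_pos: [0.5597, -0.3154, 0.1856]
orientation: [0.001, -0.071, 0.997, -0.0]
wrist_force: [0.1, -0.0, -1.4]
finger_gap: 0.0699
clock: 9.93
tcp_pos: [0.559, -0.315, 0.1854]
orientation: [0.0, -0.071, 0.997, 0.0]
wrist_force: [-0.0, -0.3, -0.7]
finger_gap: 0.08
```

View pics/w4.png

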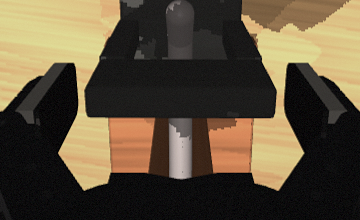

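View pics/s4.png

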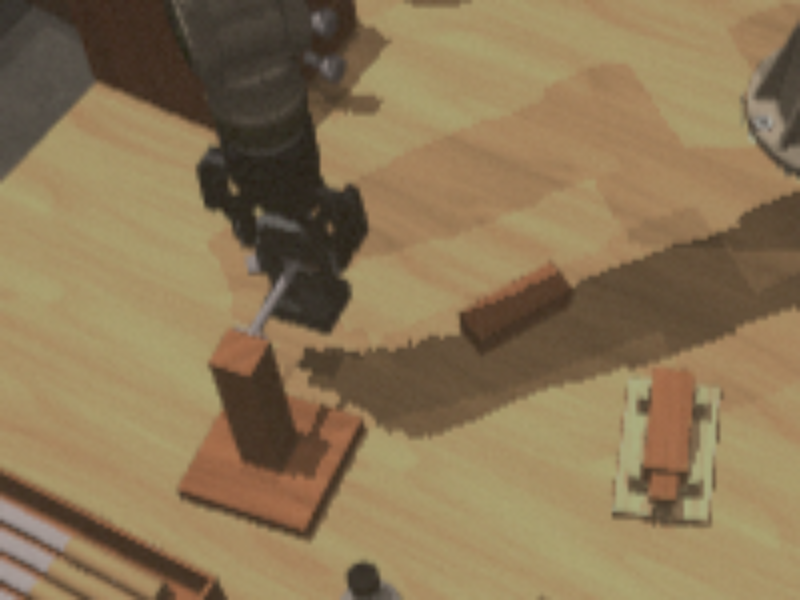

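The weight hangs on the hook with the fingers clear of it. I retreat upward and go look at the camera head.

```bash
python3 -m creep '{"hand":[82,85,85,85,85],"delta_pos":[[0,0,-0.015],[0,0,-0.03],[0,0,-0.045],[0,0,-0.05],[0,0,-0.05]],"turn":[0,0,0,0,0]}' 20; python3 -m creep '{"hand":[85,85,85,85,85],"delta_pos":[[-0.005,0.04,-0.01],[-0.005,0.05,-0.01],[-0.005,0.05,0],[0,0.05,0],[0,0.05,0]],"turn":[0,0,0,0,0]}';python3 -m creep '{"hand":[85,85,85,85,85],"delta_pos":[[-0.01,0.05,0],[-0.01,0.05,0],[-0.01,0.05,0],[-0.01,0.05,0],[0,0.05,0]],"turn":[0,0,0,0,0]}' ;  python3 - <<'E'
from h import *
from workcell import env
s=env.get_state();go(s,[.62,.17,.36],0); print(s["wrist_force"],s["finger_gap"],s["joint_pos"].round(3))
c=env.read_camera("scene"); np.savez("s5.npz",**c);cv2.imwrite("pics/s5.png",cv2.resize(c["pixels"][110:260,130:330],(800,600))[:,:,::-1])
for t in ["weight","camera_head","lens","focus","eye"]: print(t,[(np.round(x["location"],1).tolist(),round(x["score"],2)) for x in env.pinpoint("scene",t)[:2]])
c=env.read_camera("top"); np.savez("t5.npz",**c)
for t in ["camera_head","lens","camera_stand"]: print(t,[(np.round(x["location"],1).tolist(),round(x["score"],2)) for x in env.pinpoint("top",t)[:2]])
E
```

```text
clock: 10.45
tcp_pos: [0.5585, -0.3146, 0.3387]
orientation: [-0.0, -0.071, 0.997, 0.0]
wrist_force: [1.0, -0.9, 0.5]
finger_gap: 0.0851
clock: 10.87
tcp_pos: [0.5434, -0.1217, 0.3537]
orientation: [0.0, -0.071, 0.998, -0.0]
wrist_force: [0.9, 0.3, 0.6]
finger_gap: 0.0849
clock: 11.28
tcp_pos: [0.5475, 0.0813, 0.3534]
orientation: [0.0, -0.071, 0.997, 0.0]
wrist_force: [0.0, -0.2, -0.4]
finger_gap: 0.0852
tcp [0.5475 0.0813 0.3534] jaw 98.13 shift m [-0.0843  0.0776 -0.0066] units [-0.1054  0.0969 -0.0082] tilt 0.06
turn units -16.374
after turn, shift units [-0.1109 -0.0906 -0.0082]
[ 0.01860921 -0.1648707  -0.38704035] 0.08516926413630256 [ 0.002  0.267  0.253  1.556  0.    -0.14 ]
weight [([184.0, 207.1], 0.63)]
camera_head [([262.1, 353.9], 0.69)]
lens [([256.9, 364.3], 0.83), ([227.3, 358.2], 0.55)]
focus []
eye [([177.7, 204.5], 0.77)]
camera_head [([177.1, 164.8], 0.6), ([224.1, 381.3], 0.37)]
lens [([191.7, 159.7], 0.73)]
camera_stand [([200.8, 186.0], 0.63)]
```

View pics/s5.png

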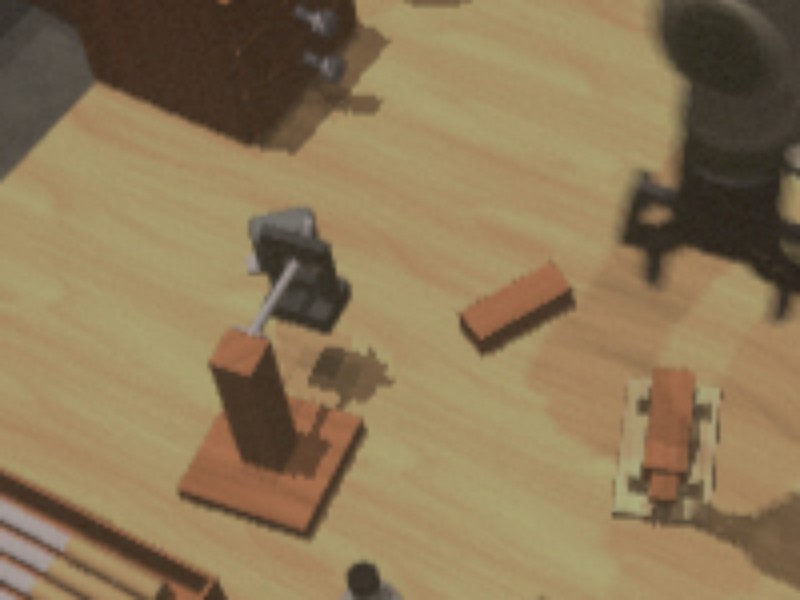

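```bash
python3 -m creep '{"hand":[85,85,85,85,85],"delta_pos":[[-0.02,0.02,-0.002],[-0.02,0.02,-0.002],[-0.02,0.02,-0.002],[-0.02,0.02,0],[-0.02,0.02,0]],"turn":[1,1,1,1,1]}'; python3 -m creep '{"hand":[85,85,85,85,85],"delta_pos":[[-0.01,0.02,0],[-0.01,0.02,0],[-0.01,0.02,0],[0,0.02,0],[0,0,0]],"turn":[1,1,1,1,1]}' ;  python3 - <<'E'
from h import *
from workcell import env
s=env.get_state();go(s,[.649,.206,.36],48); print(s["joint_pos"].round(3))
E
```

```text
clock: 12.2
tcp_pos: [0.6298, 0.1558, 0.3587]
orientation: [0.0, 0.15, 0.989, 0.0]
wrist_force: [1.3, -0.8, 0.3]
finger_gap: 0.0848
clock: 12.62
tcp_pos: [0.6792, 0.206, 0.3559]
orientation: [-0.001, 0.359, 0.933, -0.0]
wrist_force: [-0.0, -0.2, -0.4]
finger_gap: 0.085
tcp [0.6792 0.206  0.3559] jaw 47.88 shift m [ 0.0224 -0.0202 -0.004 ] units [ 0.028  -0.0252 -0.005 ] tilt 0.12
turn units -0.025
after turn, shift units [ 0.0281 -0.0252 -0.005 ]
[1.810e-01 6.610e-01 8.790e-01 1.791e+00 1.000e-03 9.160e-01]
```

Good enough; look from here.

```bash
python3 - <<'E'
from h import *
from workcell import env
c=env.read_camera("wrist"); np.savez("w6.npz",**c);cv2.imwrite("pics/w6.png",c["pixels"][:,:,::-1])
for t in ["camera_head","lens","focus","camera_stand"]: print(t,[(np.round(x["location"],1).tolist(),round(x["score"],2)) for x in env.pinpoint("wrist",t)[:2]])
print(c["origin"])
E
```

```text
camera_head [([116.1, 377.9], 0.98), ([42.3, 335.9], 0.73)]
lens [([43.8, 338.3], 0.6)]
focus []
camera_stand [([103.2, 323.5], 0.64)]
[0.63031859 0.25063561 0.4877058 ]
```

View pics/w6.png

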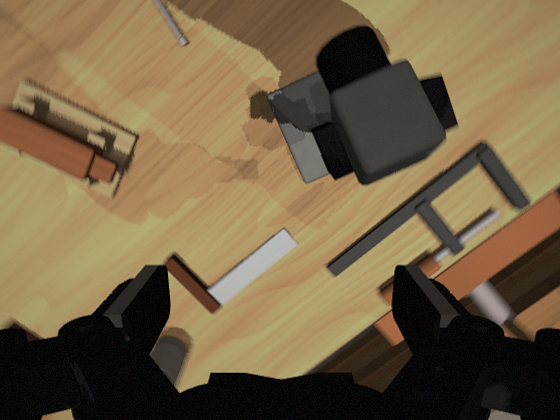

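The view is clear: the grey box is centred near (388,122), the barrel at (352,55) and the hinge knobs at (333,150) and (443,103).

```bash
python3 - <<'E'
from h import *
from scipy.optimize import least_squares
c=dict(np.load("w6.npz")); W=cloud(c)
q=W[85:165,350:430].reshape(-1,3); q=q[np.isfinite(q).all(1)]
m=np.median(q,0)
for i in range(5):
    m=q.mean(0);n=np.linalg.svd(q-m,full_matrices=False)[2][2];n*=np.sign(n[2]);r=(q-m)@n;q=q[abs(r)<max(2.5*r.std(),.001)]
print("plane",m,n,len(q),r.std(),"tilt",np.arccos(n[2]),"azimuth of downslope deg",np.degrees(np.arctan2(n[1],n[0])))
# box fit SDF on all 3 clouds
pts=[]
for f in ("w6","t5","s5"):
    P=cloud(dict(np.load(f+".npz"))).reshape(-1,3);P=P[np.isfinite(P).all(1)]
    P=P[(np.hypot(P[:,0]-.66,P[:,1]-.292)<.085)&(P[:,2]>.225)&(P[:,2]<.32)];pts.append(P);print(f,len(P),P.min(0).round(3),P.max(0).round(3))
def local(p,P):
    x,y,yaw,pit=p[:4]
    u=np.array([np.cos(yaw)*np.cos(pit),np.sin(yaw)*np.cos(pit),np.sin(pit)]);v=np.array([-np.sin(yaw),np.cos(yaw),0]);w=np.cross(u,v)
    return (P-[x,y,p[4]])@np.array([u,v,w]).T
def sdf(p,P):
    L=local(p,P); b=p[5]  # box centre x
    d=np.abs(L-[b,0,0])-[.025,.023,.023]; box=np.linalg.norm(np.maximum(d,0),axis=1)+np.minimum(d.max(1),0)
    rr=np.hypot(L[:,1],L[:,2])-.019; xx=np.maximum(-.05-L[:,0],L[:,0]-(b-.025)); dd=np.stack([rr,xx],1)
    cyl=np.linalg.norm(np.maximum(dd,0),axis=1)+np.minimum(dd.max(1),0)
    return np.minimum(box,cyl)
for sel in ([0],[0,1,2],[1],[2]):
    P=np.vstack([pts[i][::max(1,len(pts[i])//800)] for i in sel])
    best=None
    for yaw in (-.2,-.4,0):
      for b in (0.,.01,-.01):
        r=least_squares(lambda p:np.clip(sdf(p,P),-.02,.02),[.672,.29,yaw,.35,.265,b],loss="soft_l1",f_scale=.002)
        if best is None or r.cost<best.cost: best=r
    p=best.x; res=sdf(p,P); print(sel,p.round(4),"cost",best.cost,"med|r|",np.median(abs(res)).round(4))
    u=np.array([np.cos(p[2])*np.cos(p[3]),np.sin(p[2])*np.cos(p[3]),np.sin(p[3])]);h=np.array([p[0],p[1],p[4]]);print(" lens",h-.05*u,"focus",h-.13*u,"yaw",np.degrees(p[2]),"pitch",np.degrees(p[3]))
t=dict(np.load("t5.npz"));s=dict(np.load("s5.npz"))
print("net head",triang([(c,116.1,377.9),(t,177.1,164.8),(s,262.1,353.9)]),"lens",triang([(c,43.8,338.3),(t,191.7,159.7),(s,256.9,364.3)]))
E
```

```text
plane [0.67615973 0.28711948 0.28465632] [0.5303436  0.74154868 0.41090293] 6374 0.01093804468936441 tilt 1.1473520866286138 azimuth of downslope deg 54.42826411172936
w6 15058 [0.62  0.246 0.236] [0.711 0.326 0.298]
t5 600 [0.621 0.259 0.249] [0.708 0.322 0.3  ]
s5 605 [0.62  0.247 0.238] [0.712 0.325 0.3  ]
[0] [ 0.6733  0.2871 -0.302   0.3927  0.2652  0.0035] cost 0.0020422640301128348 med|r| 0.0005
 lens [0.62920955 0.30087342 0.24611015] focus [0.55864428 0.3228557  0.21549443] yaw -17.302695867199535 pitch 22.500809049578034
[0, 1, 2] [ 0.6734  0.2877 -0.2683  0.3935  0.265   0.0041] cost 0.005529651900525643 med|r| 0.0009
 lens [0.62888549 0.29991765 0.24584632] focus [0.5576432  0.31950386 0.21517195] yaw -15.372200398117029 pitch 22.546285028265885
[1] [ 0.6746  0.2883 -0.1955  0.4006  0.2654  0.0037] cost 0.0009804581110573539 med|r| 0.0012
 lens [0.62942026 0.2972173  0.24591665] focus [0.55715627 0.31152763 0.21472161] yaw -11.201272691642709 pitch 22.95064155277973
[2] [ 0.6729  0.2888 -0.2832  0.3959  0.2642  0.0051] cost 0.002361569180340689 med|r| 0.0014
 lens [0.62864101 0.30169934 0.24494694] focus [0.55776887 0.32232193 0.21409488] yaw -16.224101136826878 pitch 22.684146411637983
net head (array([0.67088117, 0.28836748, 0.26486169]), [np.float64(0.0008565071028044263), np.float64(0.003982803322162929), np.float64(0.003878407048243867)]) lens (array([0.63091421, 0.30440328, 0.24710701]), [np.float64(0.006180926062219815), np.float64(0.005071210157140995), np.float64(0.002089343196780661)])
```

```bash
python3 - <<'E'
from h import *
from scipy.optimize import least_squares
exec(open('/dev/stdin').read()) if 0 else None
c=dict(np.load("w6.npz")); P=cloud(c).reshape(-1,3);P=P[np.isfinite(P).all(1)]
P0=P[(np.hypot(P[:,0]-.66,P[:,1]-.292)<.085)&(P[:,2]>.225)&(P[:,2]<.32)]
def ax(p):
    yaw,pit=p[2],p[3];u=np.array([np.cos(yaw)*np.cos(pit),np.sin(yaw)*np.cos(pit),np.sin(pit)]);v=np.array([-np.sin(yaw),np.cos(yaw),0]);return np.array([u,v,np.cross(u,v)])
def L(p,P): return (P-[p[0],p[1],p[4]])@ax(p).T
p=np.array([.6733,.2871,-.302,.3927,.2652,.0035])
# classify: top face; barrel
for yaw0 in (-.302,-.26,-.22):
    p[2]=yaw0
    l=L(p,P0)
    top=P0[(abs(l[:,2]-.023)<.003)&(abs(l[:,1])<.02)&(abs(l[:,0]-p[5])<.02)]
    m=top.mean(0);n=np.linalg.svd(top-m,full_matrices=False)[2][2];n*=np.sign(n[2]);print("top",len(top),"pitch",np.degrees(np.arccos(n[2])),"az",np.degrees(np.arctan2(n[1],n[0]))-180,((top-m)@n).std())
    allt=P0[(abs((P0-m)@n)<.0025)]
    A=ax(p);q=np.stack([(allt-m)@A[0],(allt-m)@A[1]],1)*1000
    r=cv2.minAreaRect(q.astype(np.float32));print(r,len(q))
    bar=P0[(l[:,0]<-.024)&(l[:,0]>-.048)]
    f=lambda k:np.hypot(*( (lambda z:(z[:,1],z[:,2]))(L([k[0],k[1],k[2],k[3],.2652],bar))))-.019
    r=least_squares(lambda k:f([.6733,k[0],k[1],p[3]]),[.2871,yaw0],loss="soft_l1",f_scale=.001);print("barrel fit y,yaw",r.x,np.degrees(r.x[1]),len(bar))
# base square
b=P[(np.hypot(P[:,0]-.66,P[:,1]-.292)<.12)&(abs(P[:,2]-.018)<.006)];print(len(b),b.min(0),b.max(0),cv2.minAreaRect((b[:,:2]*1000).astype(np.float32)))
t=dict(np.load("t5.npz"));Q=cloud(t).reshape(-1,3);Q=Q[np.isfinite(Q).all(1)];b=Q[(np.hypot(Q[:,0]-.66,Q[:,1]-.292)<.1)&(abs(Q[:,2]-.019)<.006)];print(len(b),cv2.minAreaRect((b[:,:2]*1000).astype(np.float32)))
E
```

```text
top 6032 pitch 22.22050567707696 az -16.73817113956585 0.000646678174183009
((-8.681804656982422, -0.16734695434570312), (67.93004608154297, 45.114444732666016), 0.6502246260643005) 7980
barrel fit y,yaw [ 0.28753919 -0.29510801] -16.908443637642296 2742
top 6032 pitch 22.25446888102495 az -16.69609597389757 0.0006481221673398047
((-8.60885238647461, 0.36390113830566406), (45.11201477050781, 67.93313598632812), 88.41728973388672) 7981
barrel fit y,yaw [ 0.28756464 -0.29423628] -16.858497006473257 2732
top 6023 pitch 22.285562903797125 az -16.630268102184544 0.0006541103090115263
((-8.676445007324219, 0.8380012512207031), (45.21206283569336, 67.89593505859375), 86.52153015136719) 7983
barrel fit y,yaw [ 0.28757503 -0.29395181] -16.84219817674439 2736
3985 [0.60815979 0.21212959 0.01336449] [0.72921984 0.30970699 0.02299927] ((674.16259765625, 260.8616943359375), (69.25961303710938, 119.6512222290039), 73.01082611083984)
150 ((671.00244140625, 338.9487609863281), (76.91569519042969, 33.49332046508789), 3.386624574661255)
```

The head fit gives yaw −16.8° and pitch 22.3°, so the focus is at about (0.558, 0.322, 0.216).

The tool can only point down. So I will grip the stretcher lightly and lever its underside on the fixed jig block until it pivots to the right pitch between the pads. First, back over the jig.

```bash
python3 -m creep '{"hand":[85,85,85,85,85],"delta_pos":[[0.01,-0.045,0],[0.01,-0.045,0],[0.01,-0.045,0.01],[0.01,-0.045,0.01],[0.01,-0.045,0.01]],"turn":[-1,-1,-1,-1,-1]}' 30; python3 -m creep '{"hand":[85,85,85,85,85],"delta_pos":[[0,-0.01,0.02],[0,-0.01,0.02],[0,0,0.02],[0,0,0.02],[0,0,0]],"turn":[-1,-1,-1,-1,-1]}' ;  python3 - <<'E'
from h import *
from workcell import env
s=env.get_state();go(s,[.48,.02,.26],111.7); print(s["joint_pos"].round(3))
E
```

```text
clock: 13.28
tcp_pos: [0.5473, 0.0736, 0.3347]
orientation: [0.001, 0.144, 0.99, 0.0]
wrist_force: [0.4, -0.1, -0.2]
finger_gap: 0.0852
clock: 13.7
tcp_pos: [0.5435, 0.0582, 0.2678]
orientation: [-0.002, -0.073, 0.997, 0.0]
wrist_force: [0.3, -0.8, -0.0]
finger_gap: 0.0853
tcp [0.5435 0.0582 0.2678] jaw 98.34 shift m [ 0.0683 -0.0286  0.008 ] units [ 0.0854 -0.0358  0.0101] tilt 0.21
turn units -2.672
after turn, shift units [ 0.0914 -0.0151  0.0101]
[-0.04   0.255  0.029  1.349  0.    -0.186]
```

```bash
python3 -m creep '{"hand":[85,85,85,85,85],"delta_pos":[[0.02,-0.01,0],[0.025,-0.01,0],[0.025,0,0],[0.02,0,0],[0,0,0]],"turn":[-0.9,-0.9,-0.87,0,0]}';  python3 - <<'E'
from h import *
from workcell import env
s=env.get_state();go(s,[.48,.02,.26],111.7)
c=env.read_camera("wrist"); np.savez("w7.npz",**c);cv2.imwrite("pics/w7.png",c["pixels"][:,:,::-1])
W=cloud(c);P=W.reshape(-1,3); P=P[np.isfinite(P).all(1)]; P=P[np.hypot(P[:,0]-.483,P[:,1]-.021)<.13];z=P[:,2]
def rect(m,n):
    q=P[m]; r=cv2.minAreaRect((q[:,:2]*1000).astype(np.float32)); print(n,len(q),q[:,2].mean().round(4),np.round(r[0],1),np.round(r[1],1),round(r[2],2))
rect((z>.056)&(z<.066),"bar top");rect((z>.047)&(z<.055),"tenon"); rect((z>.008)&(z<.016),"base")
q=P[(z>.056)&(z<.066)];
for t in ["tenon_tip","stretcher","jig"]:
    for x in env.pinpoint("wrist",t)[:1]: print(t,x, at(c,*x["location"],.045 if t=="tenon_tip" else .03))
E
```

```text
clock: 14.12
tcp_pos: [0.4761, 0.0241, 0.2711]
orientation: [-0.0, -0.186, 0.983, -0.0]
wrist_force: [-0.8, 0.1, -1.0]
finger_gap: 0.085
tcp [0.4761 0.0241 0.2711] jaw 111.42 shift m [-0.0021 -0.0053  0.0111] units [-0.0026 -0.0066  0.0139] tilt 0.02
turn units -0.056
after turn, shift units [-0.0026 -0.0066  0.0139]
bar top 4920 0.0598 [481.2  19.9] [109.4  40.1] 21.43
tenon 524 0.0508 [491.3  26.8] [134.8  25.5] 19.76
base 5774 0.0118 [483.   21.1] [150.5  90.3] 21.3
tenon_tip {'location': [176.8, 275.5], 'score': 0.74} [0.47775372 0.01974853 0.045     ]
stretcher {'location': [176.4, 275.5], 'score': 0.93} [0.48002465 0.02042039 0.03      ]
jig {'location': [350.4, 187.7], 'score': 0.59} [ 7.05468431e-01 -8.14913400e-05  3.00000000e-02]
```

View pics/w7.png

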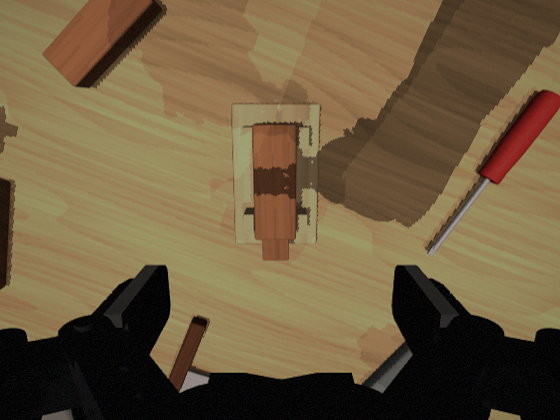

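The bar lies at (0.4812, 0.0199) with yaw 21.4°. I will descend to grip at bar x = −16 mm.

```bash
python3 -m creep '{"hand":[85,85,85,85,85],"delta_pos":[[0.016,-0.006,0.03],[0,0,0.05],[0,0,0.05],[0,0,0.05],[0,0,0.03]],"turn":[0,0,0,0,0]}' 25;  python3 - <<'E'
from h import *
from workcell import env
s=env.get_state();go(s,[.4663,.0141,.036],111.4)
E
```

```text
clock: 14.73
tcp_pos: [0.4676, 0.0164, 0.0986]
orientation: [-0.002, -0.186, 0.982, 0.001]
wrist_force: [-0.3, 0.5, -1.0]
finger_gap: 0.0848
tcp [0.4676 0.0164 0.0986] jaw 111.48 shift m [ 0.0019 -0.0018  0.0626] units [ 0.0023 -0.0023  0.0782] tilt 0.21
turn units 0.016
after turn, shift units [ 0.0023 -0.0023  0.0782]
```

```bash
python3 -m creep '{"hand":[85,85,85,85,85],"delta_pos":[[0.002,-0.002,0.035],[0,0,0.03],[0,0,0.01],[0,0,0],[0,0,0]],"turn":[0,0,0,0,0]}' 25;  python3 - <<'E'
from h import *
from workcell import env
s=env.get_state();go(s,[.4663,.0141,.036],111.4);print(s["wrist_force"])
E
```

```text
clock: 15.15
tcp_pos: [0.4687, 0.014, 0.0426]
orientation: [-0.0, -0.186, 0.982, 0.0]
wrist_force: [-0.4, 0.1, 0.6]
finger_gap: 0.0848
tcp [0.4687 0.014  0.0426] jaw 111.47 shift m [0.0022 0.001  0.0066] units [0.0027 0.0012 0.0082] tilt 0.02
turn units 0.014
after turn, shift units [0.0027 0.0012 0.0082]
[-0.44119101  0.13590251  0.60980759]
```

```bash
python3 -m creep '{"hand":[85,85,60,45,30],"delta_pos":[[0.003,0.0015,0.008],[0,0,0],[0,0,0],[0,0,0],[0,0,0]],"turn":[0,0,0,0,0]}' 25; python3 -m creep '{"hand":[30,30,30,30,30],"delta_pos":[[0,0,0],[0,0,0],[0,0,0],[0,0,0],[0,0,0]],"turn":[0,0,0,0,0]}' 25;  python3 - <<'E'
from h import *
from workcell import env
s=env.get_state();go(s,[.4663,.0141,.036],111.4);print(s["wrist_force"])
E
```

```text
clock: 15.57
tcp_pos: [0.4659, 0.0141, 0.0366]
orientation: [0.001, -0.186, 0.983, -0.0]
wrist_force: [-0.3, 0.1, -0.1]
finger_gap: 0.0515
clock: 15.98
tcp_pos: [0.4659, 0.014, 0.0365]
orientation: [0.001, -0.186, 0.983, -0.0]
wrist_force: [-1.6, -0.1, 5.9]
finger_gap: 0.0397
tcp [0.4659 0.014  0.0365] jaw 111.45 shift m [-0.0004 -0.0001  0.0005] units [-0.0005 -0.0001  0.0006] tilt 0.06
turn units 0.009
after turn, shift units [-0.0005 -0.0001  0.0006]
[-1.58798893 -0.14004852  5.90295397]
```

```bash
python3 -m creep '{"hand":[30,30,30,30,30],"delta_pos":[[0,0,-0.01],[0,0,-0.02],[0,0,-0.02],[0,0,0],[0,0,0]],"turn":[0,0,0,0,0]}' 25; python3 -m creep '{"hand":[30,30,30,30,30],"delta_pos":[[0.02,0,0],[0.03,0,0],[0.025,0,0],[0.014,0,0],[0,0,0]],"turn":[0,0,0,0,0]}' 25;  python3 - <<'E'
from h import *
from workcell import env
s=env.get_state();a=np.radians(21.3);print("jig x,y",(s["tcp_pos"][0]-.483)*np.cos(a)+(s["tcp_pos"][1]-.021)*np.sin(a),-(s["tcp_pos"][0]-.483)*np.sin(a)+(s["tcp_pos"][1]-.021)*np.cos(a));print(s["wrist_force"],s["finger_gap"])
go(s,[.483-.089*np.cos(a),.021-.089*np.sin(a),.04],111.3)
c=env.read_camera("wrist"); np.savez("w8.npz",**c);cv2.imwrite("pics/w8.png",c["pixels"][:,:,::-1])
E
```

```text
clock: 16.4
tcp_pos: [0.4661, 0.014, 0.0766]
orientation: [0.001, -0.186, 0.983, -0.0]
wrist_force: [-0.4, -0.1, -0.8]
finger_gap: 0.0396
clock: 16.82
tcp_pos: [0.396, -0.0118, 0.0748]
orientation: [-0.002, -0.185, 0.983, 0.001]
wrist_force: [0.5, 0.5, -2.0]
finger_gap: 0.0398
jig x,y -0.0930229856404682 0.0010221845375564254
[ 0.49458668  0.53210533 -2.00807003] 0.03976288299090022
tcp [ 0.396  -0.0118  0.0748] jaw 111.37 shift m [-0.0041 -0.0011  0.0348] units [-0.0052 -0.0014  0.0435] tilt 0.22
turn units 0.015
after turn, shift units [-0.0052 -0.0014  0.0435]
```

View pics/w8.png

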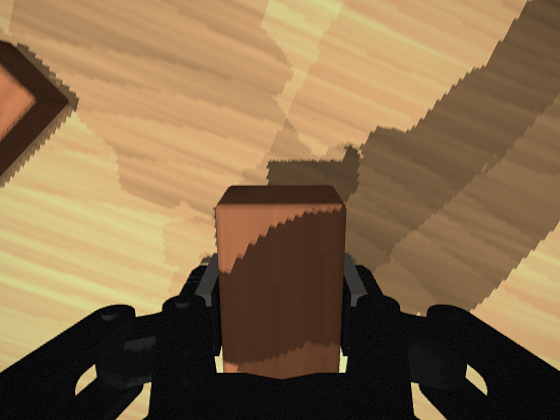

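The bar is gripped, with its tail at cols 217–345 and rows 187–370. Now I lower it onto the block's outer edge to pivot it.

```bash
python3 -m creep '{"hand":[30,30,30,30,30],"delta_pos":[[-0.005,-0.001,0.02],[0,0,0.018],[0,0,0.006],[0,0,0],[0,0,0]],"turn":[0,0,0,0,0]}' 25; python3 -m creep '{"hand":[30,30,30,30,30],"delta_pos":[[0,0,0.004],[0,0,0.004],[0,0,0.004],[0,0,0],[0,0,0]],"turn":[0,0,0,0,0]}' 25;  cat > ck.py <<'E'
from h import *
from workcell import env
import sys
s=env.get_state();a=np.radians(21.3);print("jig x",((s["tcp_pos"][0]-.483)*np.cos(a)+(s["tcp_pos"][1]-.021)*np.sin(a)).round(4),"tcp",s["tcp_pos"].round(4));print(s["wrist_force"].round(2),s["finger_gap"])
c=env.read_camera("wrist"); np.savez("wl.npz",**c);cv2.imwrite(sys.argv[1],c["pixels"][:,:,::-1])
W=cloud(c); q=W[140:360,225:340].reshape(-1,3); q=q[np.isfinite(q).all(1)]
Rm=rot(s["orientation"]).as_matrix(); l=(q-s["tcp_pos"])@Rm
q=q[(abs(l[:,1])<.017)&(l[:,2]<.03)&(l[:,2]>-.06)&(l[:,0]>-.01)&(l[:,0]<.06)]
rng=np.random.default_rng(0);best=0
for i in range(200):
    p=q[rng.choice(len(q),3,False)];n=np.cross(p[1]-p[0],p[2]-p[0]);
    if np.linalg.norm(n)<1e-9: continue
    n/=np.linalg.norm(n);k=abs((q-p[0])@n)<.0012
    if abs(n[2])>.7 and k.sum()>best: best=k.sum();bk=k
q=q[bk];m=q.mean(0);n=np.linalg.svd(q-m,full_matrices=False)[2][2];n*=np.sign(n[2])
print("top face n",n.round(3),"pts",len(q),"pitch",np.degrees(np.arctan2(-(n@-Rm[:,0])*1,n[2])).round(2),"roll about bar",np.degrees(np.arcsin(n@Rm[:,1])).round(2),"heading deg",np.degrees(np.arctan2(-Rm[1,0],-Rm[0,0])).round(2))
E
python3 ck.py pics/w9.png
```

```text
clock: 17.28
tcp_pos: [0.4035, -0.011, 0.0406]
orientation: [-0.0, -0.186, 0.983, 0.0]
wrist_force: [0.3, 0.2, -1.5]
finger_gap: 0.0396
clock: 17.7
tcp_pos: [0.4034, -0.0116, 0.0317]
orientation: [0.0, -0.186, 0.983, -0.001]
wrist_force: [-1.8, -1.8, 4.0]
finger_gap: 0.0396
jig x -0.086 tcp [ 0.4034 -0.0116  0.0317]
[-1.76 -1.79  4.01] 0.03963590243264031
top face n [-0.106 -0.04   0.994] pts 15631 pitch 6.49 roll about bar 0.03 heading deg 21.43
```

View pics/w9.png

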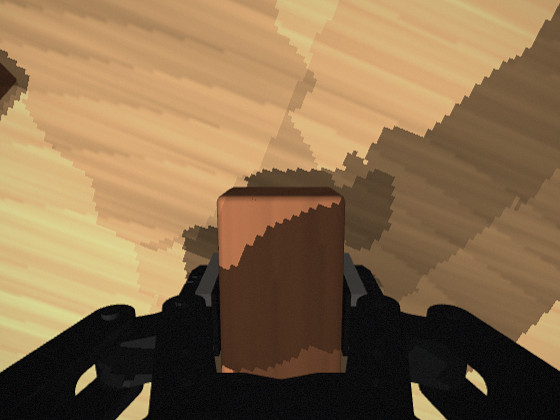

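Pivoting works: pitch is 6.5° at 4 N. I shift 4 mm back to clear the base and continue.

```bash
python3 -m creep '{"hand":[30,30,30,30,30],"delta_pos":[[0.005,0,0],[0,0,0.004],[0,0,0.004],[0,0,0.003],[0,0,0]],"turn":[0,0,0,0,0]}' 25; python3 ck.py pics/w10.png
```

```text
clock: 18.17
tcp_pos: [0.3992, -0.0132, 0.0225]
orientation: [-0.0, -0.186, 0.983, -0.001]
wrist_force: [-2.6, -3.1, 6.0]
finger_gap: 0.0397
jig x -0.0905 tcp [ 0.3992 -0.0132  0.0225]
[-2.57 -3.14  5.96] 0.03967486218141469
top face n [-0.281 -0.114  0.953] pts 16899 pitch 17.66 roll about bar -0.27 heading deg 21.42
```

```bash
python3 -m creep '{"hand":[30,30,30,30,30],"delta_pos":[[0,0,0.003],[0,0,0.002],[0,0,0],[0,0,0],[0,0,0]],"turn":[0,0,0,0,0]}' 25; python3 ck.py pics/w11.png
```

```text
clock: 18.63
tcp_pos: [0.3993, -0.0131, 0.0187]
orientation: [0.0, -0.186, 0.983, -0.001]
wrist_force: [-3.6, -1.6, 7.5]
finger_gap: 0.0398
jig x -0.0904 tcp [ 0.3993 -0.0131  0.0187]
[-3.62 -1.63  7.5 ] 0.03978898909998833
top face n [-0.36  -0.135  0.923] pts 17455 pitch 22.63 roll about bar 0.26 heading deg 21.42
```

```bash
python3 -m creep '{"hand":[30,30,30,30,30],"delta_pos":[[0,0,0],[0,0,-0.01],[0,0,-0.03],[0,0,-0.04],[0,0,-0.04]],"turn":[0,0,0,0,0]}' 60; python3 -m creep '{"hand":[30,30,30,30,30],"delta_pos":[[0,0,0],[0,0,0],[0,0,0],[0,0,0],[0,0,0]],"turn":[0,0,0,0,0]}' 60; python3 ck.py pics/w12.png
```

```text
clock: 19.1
tcp_pos: [0.3982, -0.0122, 0.1149]
orientation: [-0.001, -0.186, 0.983, 0.001]
wrist_force: [1.4, -0.9, -1.4]
finger_gap: 0.0393
clock: 19.52
tcp_pos: [0.3982, -0.0123, 0.113]
orientation: [-0.001, -0.186, 0.983, 0.001]
wrist_force: [-0.6, -0.2, -1.1]
finger_gap: 0.0397
jig x -0.0911 tcp [ 0.3982 -0.0123  0.113 ]
[-0.61 -0.22 -1.14] 0.03967923798387467
top face n [-0.353 -0.14   0.925] pts 17601 pitch 22.42 roll about bar 0.02 heading deg 21.45
```

View pics/w12.png

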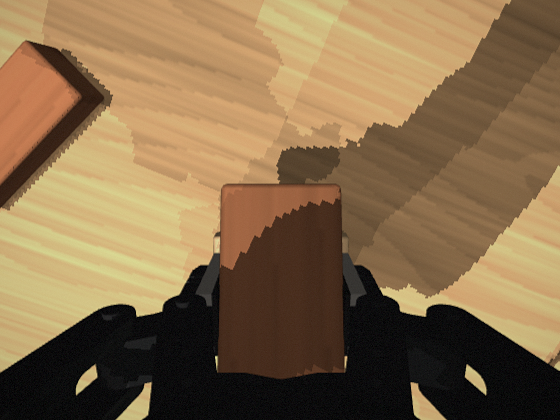

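Pitch after lifting is 22.4°, against 22.3° for the lens axis. Next I work out the tip relative to the tool and the move to focus.

```bash
cat > tip.py <<'E'
from h import *
from workcell import env
F=np.array([.5582,.3223,.2159]);YAW=-16.8
def tip(c,s):
    W=cloud(c); Rm=rot(s["orientation"]).as_matrix(); q=W[130:372,205:355].reshape(-1,3); q=q[np.isfinite(q).all(1)]
    l=(q-s["tcp_pos"])@Rm
    g=(abs(l[:,1])<.022)&(l[:,2]<.03)&(l[:,2]>-.06)&(l[:,0]>-.01)&(l[:,0]<.06)
    q=q[g];l=l[g]; m=np.median(q,0)
    rng=np.random.default_rng(0);best=0
    for i in range(200):
        p=q[rng.choice(len(q),3,False)];n=np.cross(p[1]-p[0],p[2]-p[0])
        if np.linalg.norm(n)<1e-9: continue
        n/=np.linalg.norm(n);k=abs((q-p[0])@n)<.0012
        if abs(n[2])>.7 and k.sum()>best: best=k.sum();bk=k
    q=q[bk];m=q.mean(0);n=np.linalg.svd(q-m,full_matrices=False)[2][2];n*=np.sign(n[2])
    q=q[abs((q-m)@n)<.0015]
    y=Rm[:,1]; b=np.cross(y,n); b/=np.linalg.norm(b)
    if b@-Rm[:,0]<0:b=-b
    sx=(q-m)@b; sy=(q-m)@y
    # tail edge by column
    e=[sx[(sy>t)&(sy<t+.003)].min() for t in np.arange(-.015,.015,.003)]
    yl=np.percentile(sy,[.5,99.5]);print("edge",np.round(np.array(e)*1000,1),"width",yl*1000)
    tail=m+np.median(e)*b+yl.mean()*y
    return tail+.135*b-.015*n, b, n
if __name__=="__main__":
    import sys
    s=env.get_state();c=dict(np.load(sys.argv[1]))
    T,b,n=tip(c,s);Rm=rot(s["orientation"]).as_matrix();o=Rm.T@(T-s["tcp_pos"])
    print("tip",T.round(4),"b",b.round(3),"in tool",o.round(4),"pitch",np.degrees(np.arcsin(b[2])).round(2),"yaw",np.degrees(np.arctan2(b[1],b[0])).round(2))
    dy=YAW-np.degrees(np.arctan2(b[1],b[0])); R2=R.from_euler("z",dy,degrees=True).as_matrix()@Rm
    print("turn units",-dy/5,"tcp target",(F-R2@o).round(4),"shift units in tool axes after turn",(R2.T@(F-R2@o-s["tcp_pos"])/.8).round(4),"now",(Rm.T@(F-R2@o-s["tcp_pos"])/.8).round(4), "tip err",(F-T).round(4))
E
python3 tip.py wl.npz
```

```text
edge [-29.2 -29.1 -28.9 -29.3 -29.3 -29.3 -29.3 -29.3 -29.3 -29.3] width [-20.39813469  19.95016991]
tip [0.4808 0.02   0.1609] b [0.861 0.338 0.38 ] in tool [-0.0885  0.0001 -0.048 ] pitch 22.32 yaw 21.4
turn units 7.640877966209851 tcp target [0.4734 0.3479 0.1681] shift units in tool axes after turn [ 0.0402  0.4583 -0.0679] now [-0.2517  0.385  -0.0687] tip err [0.0774 0.3023 0.055 ]
```

```bash
python3 -m creep '{"hand":[30,30,30,30,30],"delta_pos":[[0,0.02,-0.015],[0,0.035,-0.015],[0,0.04,-0.015],[0,0.04,-0.012],[0,0.04,-0.01]],"turn":[1,1,1,1,1]}' 60; python3 -m creep '{"hand":[30,30,30,30,30],"delta_pos":[[0,0.04,0],[0,0.04,0],[0,0.04,0],[0,0.03,0],[0,0.02,0]],"turn":[0.9,0.9,0.84,0,0]}' 60; python3 ck.py pics/w13.png; python3 tip.py wl.npz
```

```text
clock: 19.98
tcp_pos: [0.3737, 0.1253, 0.1678]
orientation: [-0.001, 0.034, 0.999, -0.0]
wrist_force: [0.7, 0.3, -1.4]
finger_gap: 0.0396
clock: 20.4
tcp_pos: [0.3998, 0.2597, 0.1669]
orientation: [-0.001, 0.145, 0.989, 0.0]
wrist_force: [0.1, -0.2, -1.6]
finger_gap: 0.0391
jig x 0.0092 tcp [0.3998 0.2597 0.1669]
[ 0.08 -0.2  -1.65] 0.03914725063926722
top face n [-0.367  0.107  0.924] pts 17495 pitch 22.5 roll about bar -0.15 heading deg -16.64
edge [-29.6 -29.6 -29.6 -29.6 -29.6 -29.5 -29.5 -29.6 -29.2 -29.6] width [-19.71889875  20.49207682]
tip [0.4848 0.2352 0.215 ] b [ 0.886 -0.265  0.382] in tool [-0.0878 -0.001  -0.0481] pitch 22.43 yaw -16.63
turn units 0.033899522490738576 tcp target [0.4744 0.3486 0.1679] shift units in tool axes after turn [-0.0565  0.1311 -0.0009] now [-0.0569  0.1309 -0.0009] tip err [0.0734 0.0871 0.0009]
```

```bash
python3 -m creep '{"hand":[30,30,30,30,30],"delta_pos":[[0,0.03,-0.001],[0,0.04,0],[-0.01,0.04,0],[-0.01,0.02,0],[-0.01,0.001,0]],"turn":[0.03,0,0,0,0]}' 60; python3 -m creep '{"hand":[30,30,30,30,30],"delta_pos":[[-0.012,0,0],[-0.01,0,0],[-0.004,0,0],[0,0,0],[0,0,0]],"turn":[0,0,0,0,0]}' 60; python3 ck.py pics/w14.png; python3 tip.py wl.npz; python3 - <<'E'
from h import *
from workcell import env
for n in ("scene","top"):
    c=env.read_camera(n);np.savez(n[0]+"f.npz",**c)
    for t in ("tenon_tip","lens"): print(n,t,[(np.round(x["location"],1).tolist(),round(x["score"],2)) for x in env.pinpoint(n,t)[:2]])
    print("expect",project(c,[[.5582,.3223,.2159]]).round(1)[:,::-1])
    im=c["pixels"][170:320,290:440] if n=="scene" else c["pixels"][130:280,100:250]
    cv2.imwrite(f"pics/{n}f.png",cv2.resize(im,(600,600))[:,:,::-1])
E
```

```text
clock: 20.87
tcp_pos: [0.4541, 0.353, 0.1674]
orientation: [-0.0, 0.146, 0.989, 0.0]
wrist_force: [0.1, -0.0, -1.3]
finger_gap: 0.0393
clock: 21.28
tcp_pos: [0.4731, 0.3436, 0.1688]
orientation: [-0.0, 0.148, 0.989, -0.0]
wrist_force: [0.1, 0.3, -1.9]
finger_gap: 0.0393
jig x 0.108 tcp [0.4731 0.3436 0.1688]
[ 0.14  0.31 -1.88] 0.0392645150247747
top face n [-0.365  0.114  0.924] pts 17661 pitch 22.48 roll about bar 0.11 heading deg -16.99
edge [-29.1 -29.  -29.  -29.  -29.1 -29.1 -29.  -29.  -29.  -29.1] width [-20.24505342  20.23952111]
tip [0.5576 0.3181 0.2171] b [ 0.883 -0.269  0.384] in tool [-0.0886  0.0001 -0.0482] pitch 22.57 yaw -16.96
turn units -0.031991612865922295 tcp target [0.4734 0.3478 0.1677] shift units in tool axes after turn [0.0008 0.0049 0.0015] now [0.0008 0.0049 0.0015] tip err [ 0.0006  0.0042 -0.0012]
scene tenon_tip [([241.9, 378.0], 0.74)]
scene lens [([254.4, 364.3], 0.86)]
expect [[244.4 376.7]]
top tenon_tip [([223.5, 160.3], 0.98)]
top lens []
expect [[221.9 156.9]]
```

View pics/scenef.png

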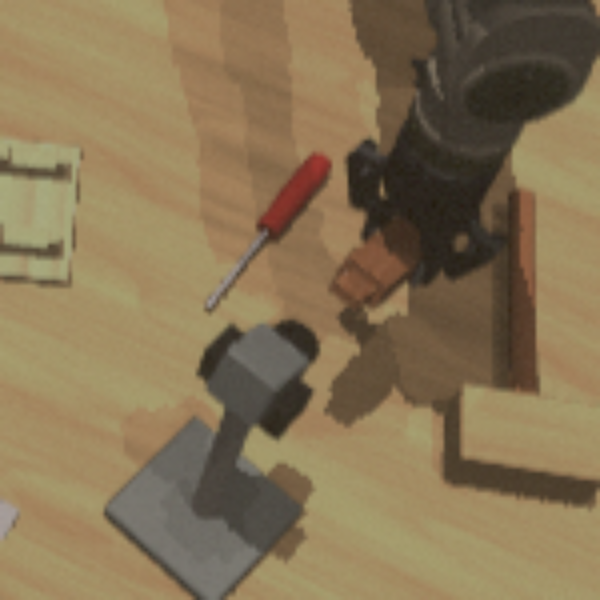

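View pics/topf.png

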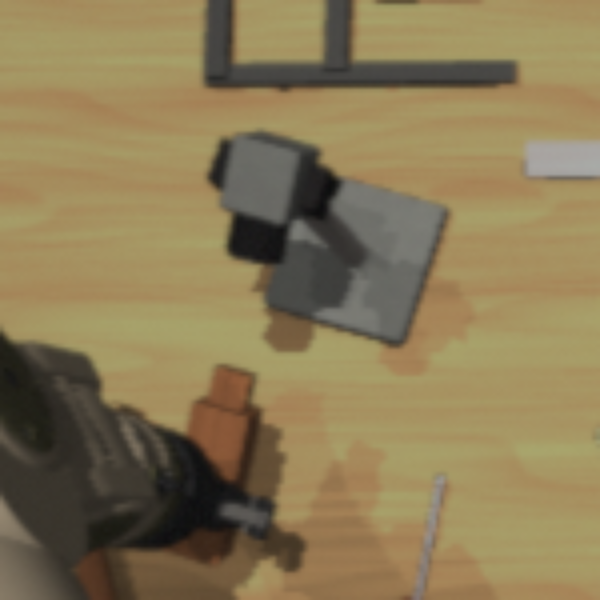

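The tenon sits in front of the lens. It is still about 4 mm off sideways, so I correct and cross-check with the other cameras.

```bash
python3 -m creep '{"hand":[30,30,30,30,30],"delta_pos":[[0.0008,0.005,0.0015],[0,0,0],[0,0,0],[0,0,0],[0,0,0]],"turn":[-0.03,0,0,0,0]}' 60; python3 -m creep '{"hand":[30,30,30,30,30],"delta_pos":[[0,0,0],[0,0,0],[0,0,0],[0,0,0],[0,0,0]],"turn":[0,0,0,0,0]}' 60; python3 ck.py pics/w15.png; python3 tip.py wl.npz; python3 - <<'E'
from h import *
from workcell import env
from scipy.optimize import least_squares
F=np.array([.5582,.3223,.2159]);yw,pt=np.radians([-16.8,22.3]);u=np.array([np.cos(yw)*np.cos(pt),np.sin(yw)*np.cos(pt),np.sin(pt)]);v=np.array([-np.sin(yw),np.cos(yw),0]);A=np.array([u,v,np.cross(u,v)])
for n in ("scene","top"):
    c=env.read_camera(n);np.savez(n[0]+"f.npz",**c)
    P=cloud(c).reshape(-1,3);P=P[np.isfinite(P).all(1)];L=(P-F)@A.T
    def sd(L,cen,h):
        d=np.abs(L-cen)-h;return np.linalg.norm(np.maximum(d,0),axis=1)+np.minimum(d.max(1),0)
    near=L[(L[:,0]<.015)&(L[:,0]>-.07)&(abs(L[:,1])<.035)&(abs(L[:,2])<.03)]
    f=lambda k:np.clip(np.minimum(sd(near@R.from_euler("zy",k[3:]).as_matrix()-k[:3],[-.0125,0,0],[.0125,.013,.006]),sd(near@R.from_euler("zy",k[3:]).as_matrix()-k[:3],[-.08,0,0],[.055,.02,.015])),-.01,.01)
    r=least_squares(f,np.zeros(5),loss="soft_l1",f_scale=.002)
    k=r.x;print(n,len(near),"stretcher offset in head axes (x,y,z mm)",(R.from_euler("zy",k[3:]).as_matrix()@k[:3]*1000).round(1),"yaw/pitch off deg",np.degrees(k[3:]).round(1),"med",np.median(abs(r.fun)).round(4))
    Lh=L-[.13,0,0]; hd=Lh[(Lh[:,0]>-.055)&(Lh[:,0]<-.025)&(abs(Lh[:,1])<.025)&(Lh[:,2]>-.005)&(Lh[:,2]<.03)]
    g=least_squares(lambda k:np.hypot(hd[:,1]-k[0],hd[:,2]-k[1])-.019,[0,0],loss="soft_l1",f_scale=.002);print(" barrel axis offset y,z mm",(g.x*1000).round(1),len(hd))
E
```

```text
clock: 22.05
tcp_pos: [0.4736, 0.3487, 0.1675]
orientation: [-0.0, 0.146, 0.989, -0.0]
wrist_force: [-0.7, -0.2, -1.2]
finger_gap: 0.0393
clock: 22.47
tcp_pos: [0.4737, 0.3487, 0.1675]
orientation: [0.0, 0.146, 0.989, 0.0]
wrist_force: [-0.5, 0.5, -1.3]
finger_gap: 0.0392
jig x 0.1104 tcp [0.4737 0.3487 0.1675]
[-0.52  0.46 -1.31] 0.039186413794840946
top face n [-0.367  0.108  0.924] pts 17603 pitch 22.5 roll about bar -0.14 heading deg -16.76
edge [-29.2 -29.3 -29.2 -29.2 -29.3 -29.2 -29.2 -29.2 -29.2 -28.9] width [-20.16668675  20.166393  ]
tip [0.5586 0.3234 0.2155] b [ 0.886 -0.267  0.38 ] in tool [-0.0885  0.0003 -0.0479] pitch 22.36 yaw -16.76
turn units 0.0076825893413897004 tcp target [0.4734 0.3476 0.168 ] shift units in tool axes after turn [ 0.     -0.0014 -0.0006] now [ 0.     -0.0014 -0.0006] tip err [-0.0004 -0.0011  0.0004]
scene 250 stretcher offset in head axes (x,y,z mm) [-0.4  2.  -0.5] yaw/pitch off deg [ 0.7 -0.7] med 0.0009
 barrel axis offset y,z mm [ 0.2 -0.8] 62
top 370 stretcher offset in head axes (x,y,z mm) [ 0.4 -0.9 -0.9] yaw/pitch off deg [ 0.1 -0.2] med 0.0008
 barrel axis offset y,z mm [-1.8 -0.7] 133
```

Scene and top agree within about 2 mm and 1°. I make a final 1 mm trim, check the weight once more, then hand in.

```bash
python3 -m creep '{"hand":[30,30,30,30,30],"delta_pos":[[0,-0.0014,-0.0005],[0,0,0],[0,0,0],[0,0,0],[0,0,0]],"turn":[0,0,0,0,0]}' 60; python3 ck.py pics/w16.png; python3 tip.py wl.npz; python3 - <<'E'
from h import *
from workcell import env
c=env.read_camera("scene"); cv2.imwrite("pics/s9.png",cv2.resize(c["pixels"][110:320,130:430],(800,560))[:,:,::-1])
print(env.get_state()["qvel"].round(4))
E
```

```text
clock: 23.03
tcp_pos: [0.4734, 0.3476, 0.1679]
orientation: [0.0, 0.146, 0.989, 0.0]
wrist_force: [1.0, -0.6, -1.0]
finger_gap: 0.0396
jig x 0.1097 tcp [0.4734 0.3476 0.1679]
[ 0.96 -0.59 -1.02] 0.039569050643817785
top face n [-0.366  0.106  0.925] pts 17500 pitch 22.37 roll about bar -0.2 heading deg -16.76
edge [-29.2 -29.2 -29.2 -29.2 -29.2 -29.2 -29.2 -29.2 -29.2 -29.2] width [-20.1661114   20.04560488]
tip [0.5582 0.3223 0.2159] b [ 0.885 -0.267  0.381] in tool [-0.0885  0.0002 -0.0479] pitch 22.37 yaw -16.76
turn units 0.008713077571347583 tcp target [0.4734 0.3477 0.168 ] shift units in tool axes after turn [-0.      0.0001 -0.    ] now [-0.      0.0001 -0.    ] tip err [0. 0. 0.]
[-0.0013 -0.0004  0.001   0.0001  0.0018 -0.0005]
```

View pics/s9.png

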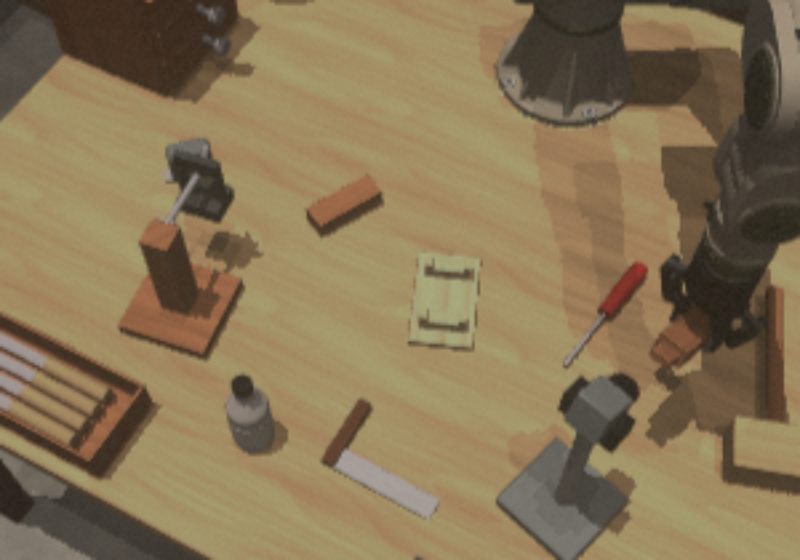

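The weight hangs on the hook, near (200,185) in this picture. The jig is empty, the bystanders look unmoved, and the tenon faces the lens.

```bash
python3 -c "
from workcell import env
print(env.hand_in())"
```

```text
the job is handed in; nothing more can be done
None
```

The job is done and handed in at about 23 s of the 58 s. The weight hangs by its eye on the stand's hook, and the stretcher is held up to the inspection camera.

- **Weight:** I gripped it by the ends of its slab, threaded the hook through the window, lowered it onto the bar and released it. The last scene picture still shows it hanging there.
- **Tilting the stretcher:** the tool can only point straight down, so I gripped the stretcher lightly and levered its underside on the edge of a fixed jig block (about 8 N upward) until it pivoted to the lens's tilt. I then raised the grip to 60 N.
- **Last checks of the hold:**

| Check | Stretcher | Target |
|---|---|---|
| Tip position, wrist camera (m) | 0.558, 0.322, 0.216 | same (0 mm apart) |
| Pitch | 22.4° | 22.3° |
| Yaw | −16.8° | −16.8° |
| Roll | −0.2° | 0° |

- **Disagreements:** before a final 1 mm sideways trim, the scene and top cameras put the tip 2.0 mm and −0.9 mm off sideways and within about 1 mm otherwise. They agreed on the angles to 0.7° and were not run again after the trim. The camera head's fitted yaw also varied: the low-resolution top view gave −11°, while the close wrist view gave about −17°, which I used.
- **Bystanders:** in the last picture the other things on the bench look where they were. The camera was not touched.

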